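# Space the mortar bars on the conditioning bed with the spacer block, then open the air

## Task

Space the two mortar bars evenly on the slotted bed, using the yellow 44 mm spacer block from the rack as gauge: stand it on the bed, lengthwise along the bars, and slide the first bar up until end stop, block and bar all touch; then step the block to the other side of that bar and slide the second bar up to it without shifting the first. Both bars end square across the bed, each with a gap of one block width before it. Then lift the block out and set it down on the bench, and last turn the red handle of the air cock fully open to its stop, in line with the pipe; leave everything else alone.

Things in the scene. Friction and masses are not known exactly. Their poses are not given: they have to be found in the camera images.
- bed: Fixed steel conditioning bed, a hollow box 190 (its x) x 360 (its y) x 50 mm high; its flat slotted top, the deck, is 50 mm above the bench. Origin: centre of its underside, on the bench. The row of bars runs along its y. An end stop crosses the deck near its +y end; no lips elsewhere. The air pipe leaves the +y end.
- stop_face (a point): Middle of the end stop's working face, 20 mm above the deck; axes as the bed's. In the bed's frame it lies at x = 0, y = +155 mm and looks to -y. The stop is a steel angle 170 mm long (along x), 6 mm thick, 40 mm high above the deck.
- bar1_center (a point): Centre of the first mortar bar, the one nearer the end stop: loose grey prism 160 mm long (its x), 40 wide (its y), 40 high, about 0.55 kg, a small brass stud in each end. It lies across the bed, up to 0.1 rad askew, with 130 to 160 mm of free deck before the end stop; it slides on the deck when pushed with some 2 to 6 N.
- bar2_center (a point): Centre of the second mortar bar, same as the first, lying beyond it (towards the bed's -y), with 70 to 105 mm of free deck between them, up to 0.1 rad askew. Only friction holds a bar in place, so pushing one firmly against a block that leans on the other shifts that one too.
- spacer44_center (a point): Centre of the yellow spacer block: loose plastic block 60 mm long (its x), 44 mm wide (its y) and 44 mm high, so 44 mm gauge either way up (4 mm higher than bars and end stop), 0.16 kg. Starts in one of the rack's three places, lengthwise along the rack's x. In the rack only its two long sides are free to grip; between the bars only its two ends are.
- spacer34_center (a point): Centre of the blue spacer block, 60 x 34 x 44 mm, in another place of the rack: leave alone.
- spacer24_center (a point): Centre of the white spacer block, 60 x 24 x 44 mm, in another place of the rack: leave alone.
- rack: Fixed grey plastic rack for three spacer blocks standing end to end along its x: a floor plate 222 x 74 mm, 8 mm thick, open along both long sides, with 6 mm upright separators, 66 mm wide and 40 mm high above the floor plate, at x = -108, -36, 36 and 108 mm. Each block has 3 mm of play at either end. Origin: centre of its underside, on the bench.
- air_cock (a joint): Quarter-turn ball cock on the bed's pipe. 0 = shut: handle square to the pipe, pointing to the bed's -x. It grows as the handle turns clockwise seen from above, to a hard stop at 1.571 rad = open: handle in line with the pipe, pointing to the bed's +y. Stays where it is left; turning takes about 4 N at the handle's grip.
- cock_axis (a point): Point on the cock's vertical turning axis at the height of the handle (58 mm above the bench); at x = 0, y = 252 mm in the bed's frame. The pipe (21 mm thick, axis 28 mm above the bench) runs along the bed's y through the cock, from the bed's end at y = 180 to an elbow at y = 372 mm.
- cock_grip (a point): Middle of the red sleeve of the cock's handle, 70 mm from the turning axis; the sleeve is 75 mm long, 18 mm wide and 12 mm thick, 52 to 64 mm above the bench. It turns with the handle.
- bottle: Loose white plastic bottle with a red cap, 64 mm across, 150 mm high; origin at the centre of its base. Leave alone.
- card: Loose clear card stand with a green card, 110 mm wide, 84 mm high; origin under its foot's centre. Leave alone.
Things that resemble listed ones, but are neither listed nor needed, are in the scene too. Leave any blue or turquoise look-alike of the part that bears bar1_center alone.

How it is judged:
By the outcome, as a careful person would: the job done as asked, in the order asked, and still so for the second after the job is handed in, with the robot touching nothing.
It also fails if it takes over 72 s, if anything falls off the work surface, if the arm or the gripper's body presses on something with over 40 N, if the wrist force passes 120 N, or if a joint passes its speed limit or range.

## Robot

A 6-joint arm with a two-finger parallel gripper is mounted at the origin on the work surface. World frame = base frame: x ahead of the robot, y to its left, z up, the work surface at z = 0. Lengths are in m, angles in rad, forces in N, time in s.
With the tool pointing down it reaches from about 0.375 to 0.75 m from the base axis. Payload 9 kg.
Tool frame: the origin (TCP) lies at the very end of the fingers, on their centre line; the grasp point (between the pads) lies 19 mm behind it; z points along the fingers, y is the line along which they close (so a half turn about z gives the same grasp; the last joint's range is limited). The gripper opens to 85 mm and grips with 20 to 120 N. Pads are 22 mm wide; open, the fingers measure 114 mm over their backs; the gripper's body (76 mm by 85 mm) begins 54 mm behind the grasp point. The pads swing forward as they close: fully open they stand 13 mm farther back than shut.
Start: joints at [1.042, 0.104, 0.097, 1.564, 0, 1.353], TCP at [0.183, 0.571, 0.231] pointing down, gripper open.
Joint ranges: [-2.99, 2.99], [-0.84, 1.86], [-1.1, 1.16], [-1.84, 2.11], [-1.51, 1.56], [-3.14, 3.14]. Speed limits (rad/s): [2.22, 2.22, 2.57, 3.14, 3.14, 3.14].

## Interface

Orientations are given as a unit quaternion [x, y, z, w].
In Python, from bench import sensors, viewer, job gives the robot as it stands. The module is installed in compiled form; this text tells all that it offers.
- The arm moves only by the tool arm_command, never from a script. Its argument "series" is one flat list of numbers, 5 for each row, row after row: the shift along the tool's x, y, z each as a share of 0.05 m, from -1 to 1, then the turn about the tool's z as a share of 180 degrees, from -1 to 1, then the closure, from 0 (fully open) to 1 (shut). A call has 1 to 5 rows; each row shifts and turns the commanded pose from where the row before left it, along the tool's axes as they then stand; what a row does not reach is not made up. A row lasts 1/12 s, in which the tool goes at most 41.7 mm and 7.16 degrees, less where a joint would pass 70% of its speed; a pose out of reach is approached as far as the arm can. A call with a number of a shift or a turn outside -1 to 1 is refused whole. A call with a gripper value outside its range is refused whole. The fingers move at their own pace and stop on an object; the grip force is fixed at half the most. Time passes only in rows, so rows that do not move let the fingers close. It gives the time, the measured TCP pose, the force, the opening and the grip force at its end, in the units of the state.
- sensors.get_state(): the state, without advancing time (a new reading comes with each control period).
- viewer.get_image(name): name is "scene" or "side" or "wrist"; returns (picture, depth): 400x640x3 uint8, red, green, blue; 400x640 float32, m along the optical axis (not along the pixel's ray), 0 where there is no reading.
- viewer.camera_params(name): a dict with "camera_matrix" (3x3 intrinsics, pixels), "distortion" ([k1, k2, p1, p2, k3] as OpenCV has them; the pictures are not rectified), "cam_to_world" (4x4, takes a point from camera to world coordinates). Camera axes: x right, y down, z forward; pixel columns grow to the right and rows downward; lengths in m; the calibration is good to about 2 mm. A picture is of the moment at which its call begins: read the wrist's pose just before it. camera_params takes no time and is no camera call; for the wrist camera it gives the pose at the moment of the call.
- job.finish_job(): hands the job in; it is judged then, once.
The state is a dict: "time": time; "joint_positions": joint angles; "joint_vel": joint speeds; "tau": joint torques, N m; "position": TCP position; "tcp_rot": TCP orientation; "contact_force": force on the tool from outside, world axes, zero at the start; "wrist_torque": the same for the moment, N m; "gripper_width": opening from 0.0 (shut) to 1.0 (fully open); "grasp_force": force on a finger pad.
Only numpy, scipy, OpenCV 4.12 (cv2) and the standard library are available. Lean on these libraries where they do the work, as an engineer would, in place of code of your own. Each camera call takes 0.05 s, during which the arm holds its last target. There are 200 camera calls.

## Working session

There is one attempt and no reset: what is moved stays moved. The work goes in short steps, Python scripts to look and compute and a tool call to move; the robot and the scene stay as the last step left them, time stands still between calls to the robot, and variables do not carry over. Pictures are saved under pics/ and viewed, at most 13 in all, crops included, and the job is handed in when it is done.

Besides the shell and the picture viewer there is one more tool, called after "Emit:" as name(argument=value, ...), one argument or row to a line, values as JSON. arm_command: Moves the arm, as the interface text tells. Its arguments: {"type":"object","properties":{"series":{"type":"array","items":{"type":"number","minimum":-1,"maximum":1}}},"required":["series"]}

```bash
mkdir -p pics; cat > h.py <<'E'
import numpy as np, cv2
from bench import sensors, viewer, job
def grab(n):
    p=viewer.camera_params(n); im,d=viewer.get_image(n)
    return im,d,p
def pts(d,p):
    K=np.array(p["camera_matrix"],float);D=np.array(p["distortion"],float);T=np.array(p["cam_to_world"])
    h,w=d.shape; u,v=np.meshgrid(np.arange(w),np.arange(h))
    n=cv2.undistortPoints(np.stack([u,v],-1).reshape(-1,1,2).astype(np.float64),K,D).reshape(h,w,2)
    c=np.dstack([n[...,0]*d,n[...,1]*d,d])
    return c@T[:3,:3].T+T[:3,3]
def ray(uv,p,z):
    K=np.array(p["camera_matrix"],float);D=np.array(p["distortion"],float);T=np.array(p["cam_to_world"])
    n=cv2.undistortPoints(np.array(uv,float).reshape(-1,1,2),K,D).reshape(-1,2)
    r=np.c_[n,np.ones(len(n))]@T[:3,:3].T
    return T[:3,3]+r*((z-T[2,3])/r[:,2])[:,None]
E
python3 - <<'E'
from h import *
s=sensors.get_state();print(s)
for n in("scene","side","wrist"):
    im,d,p=grab(n);cv2.imwrite(f"pics/{n}0.png",im[...,::-1]);np.savez(f"{n}0.npz",im=im,d=d,K=p["camera_matrix"],D=p["distortion"],T=p["cam_to_world"])
    print(n,np.round(p["cam_to_world"],3).tolist(),np.round(p["camera_matrix"],1).tolist(),(d>0).mean())
E
```

```text
{'time': 0.0, 'joint_positions': array([ 1.04226839e+00,  1.04634321e-01,  9.64454126e-02,  1.56388221e+00,
       -1.95334793e-05,  1.35312936e+00]), 'joint_vel': array([ 0.00053771, -0.00022793,  0.00121681, -0.00032787, -0.00053291,
       -0.00065258]), 'tau': array([ 2.64676955e-04, -5.56931198e+01,  5.03650975e+01,  1.66241883e-02,
       -5.00587612e-04,  4.57318049e-05]), 'position': array([0.18333373, 0.57095634, 0.23054723]), 'tcp_rot': array([ 1.54805370e-01,  9.87944781e-01, -5.97103373e-04, -2.23236397e-04]), 'contact_force': array([-1.13055657,  0.47698425, -0.4385164 ]), 'wrist_torque': array([-0.00220707,  0.01433774,  0.01444724]), 'grasp_force': 0.0, 'gripper_width': 1.0008647983578178}
scene [[-0.79, 0.508, -0.343, 0.925], [0.613, 0.664, -0.429, 0.516], [0.01, -0.549, -0.836, 0.97], [0.0, 0.0, 0.0, 1.0]] [[427.0, 0.0, 318.1], [0.0, 427.0, 195.6], [0.0, 0.0, 1.0]] 0.996
side [[0.709, -0.505, 0.493, 0.098], [-0.705, -0.494, 0.508, -0.444], [-0.013, -0.708, -0.706, 0.704], [0.0, 0.0, 0.0, 1.0]] [[372.0, 0.0, 317.3], [0.0, 372.0, 205.7], [0.0, 0.0, 1.0]] 0.99603125
wrist [[0.306, 0.915, 0.263, 0.116], [0.952, -0.293, -0.086, 0.593], [-0.002, 0.277, -0.961, 0.373], [0.0, 0.0, 0.0, 1.0]] [[281.1, 0.0, 317.9], [0.0, 281.1, 198.8], [0.0, 0.0, 1.0]] 0.99607421875
```

View pics/scene0.png

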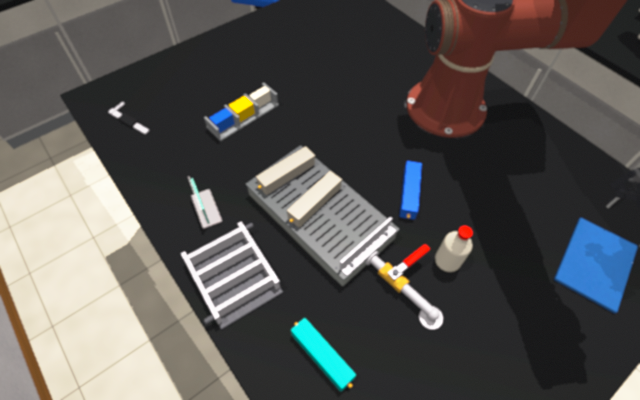

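View pics/side0.png

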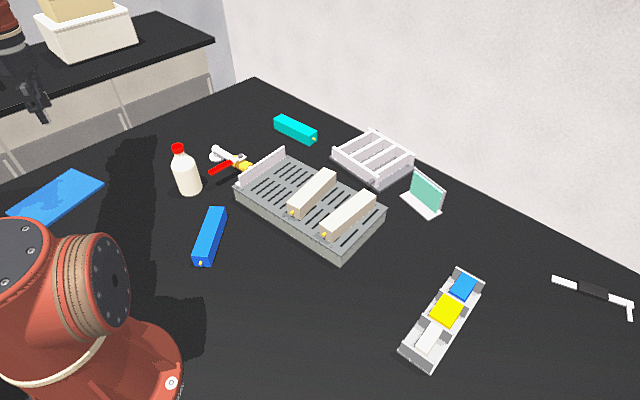

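The scene view shows bar1 at (315,198), bar2 at (285,170), the stop at (370,248), the red handle at (415,260), and the yellow block in the rack's middle place at (242,109).

Look-alikes: a blue bar at (411,190), a turquoise bar at (323,353), a white frame at (230,272), and the blue (221,120) and white (262,97) spacers. I choose the yellow block and the two grey bars on the bed.

```bash
cat > m.py <<'E'
from h import *
def load(n):
    z=np.load(n+"0.npz");return z["im"],z["d"],dict(camera_matrix=z["K"],distortion=z["D"],cam_to_world=z["T"])
def rect(m,P,z,p,name,minA=30):
    m=cv2.morphologyEx(m.astype(np.uint8),cv2.MORPH_OPEN,np.ones((2,2)))
    k,L,st,c=cv2.connectedComponentsWithStats(m)
    for i in range(1,k):
        if st[i,4]<minA: continue
        v,u=np.nonzero(L==i); W=ray(np.c_[u,v],p,z) if z else P[v,u]
        r=cv2.minAreaRect((W[:,:2]*1000).astype(np.float32)); 
        print(name,"px",c[i].round(),"n",st[i,4],"ctr",np.round(r[0],1),"size",np.round(r[1],1),"ang",round(r[2],1),"zmed",np.round(np.median(P[v,u,2])*1000,1))
if __name__=="__main__":
  for n in("scene","side"):
    im,d,p=load(n);P=pts(d,p);hsv=cv2.cvtColor(im,cv2.COLOR_RGB2HSV);H,S,V=cv2.split(hsv);X,Y,Z=P[...,0],P[...,1],P[...,2]
    print(n,"table z",np.median(Z[(V<50)&(abs(Z)<.03)]))
    rect((H>22)&(H<35)&(S>150)&(Z>.04)&(Z<.07),P,.052,p,"yellow")
    rect((Z>.082)&(Z<.096)&(X>.15)&(X<.75)&(Y<.75)&(S<90)&(V>100),P,.09,p,"z90")
    rect((Z>.045)&(Z<.056)&(X>.2)&(X<.75)&(Y<.8)&(S<60),P,.05,p,"deck",200)
    rect(((H<6)|(H>174))&(S>180)&(Z>.04)&(Z<.075)&(Y>.2),P,.064,p,"red")
E
python3 m.py
```

```text
scene table z 0.0005449643123464076
yellow px [242. 106.] n 263 ctr [ 531.7 -343.1] size [61.5 56.2] ang 5.2 zmed 52.0
yellow px [388. 269.] n 34 ctr [545.3 305.8] size [17.9 13.9] ang 46.9 zmed 44.4
yellow px [401. 282.] n 55 ctr [543.1 347.1] size [16.8 18.8] ang 52.3 zmed 42.8
z90 px [286. 168.] n 871 ctr [574.8 -52.1] size [161.  46.] ang 0.7 zmed 90.0
z90 px [315. 197.] n 958 ctr [568.1  62.6] size [162.3  43.5] ang 10.3 zmed 90.0
z90 px [367. 241.] n 229 ctr [548.  232.9] size [171.6   8.5] ang 5.3 zmed 84.8
z90 px [454. 253.] n 107 ctr [410.2 375.3] size [28.6 62.4] ang 21.0 zmed 89.1
deck px [328. 219.] n 6085 ctr [561.7  77.7] size [194.5 368.7] ang 5.4 zmed 50.8
red px [417. 256.] n 221 ctr [471.8 324.5] size [72.  18.6] ang 0.2 zmed 63.5
side table z -0.0007009796250486144
yellow px [447. 312.] n 681 ctr [ 525.  -357.9] size [64.  44.6] ang 4.7 zmed 51.0
z90 px [261. 163.] n 190 ctr [541.5 216.5] size [172.5  14. ] ang 5.1 zmed 83.2
z90 px [186. 170.] n 120 ctr [379.5 335.7] size [36. 63.] ang 74.0 zmed 86.0
z90 px [312. 189.] n 817 ctr [562.8  48.1] size [164.6  43.9] ang 10.5 zmed 89.7
z90 px [348. 212.] n 963 ctr [567.7 -66.9] size [164.5  44.6] ang 0.9 zmed 89.5
deck px [307. 202.] n 4985 ctr [559.1  65.9] size [194.9 366.1] ang 5.3 zmed 50.0
deck px [429. 340.] n 648 ctr [ 454.2 -363.8] size [79.8 62.9] ang 4.4 zmed 49.9
red px [220. 168.] n 152 ctr [464.7 309.1] size [73.2 25.4] ang 0.4 zmed 61.2
```

View pics/wrist0.png

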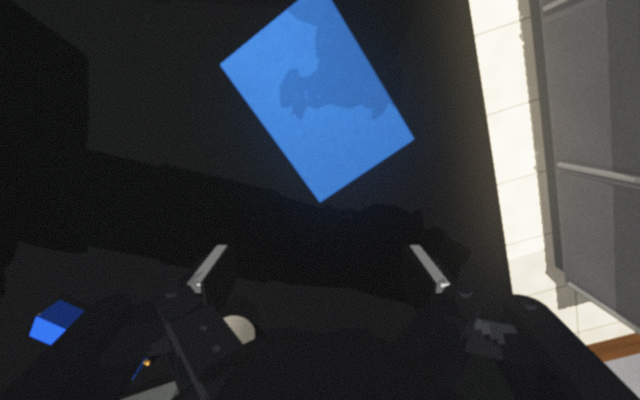

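Wrist view: only the blue mat (320,100), the blue bar (55,322) and the fingers. Every object is offset by about (6,15) mm between the two fixed cameras, which is more than calibration error should give, so I'll check that. I'll also take the yellow close crop.

```bash
python3 - <<'E'
from m import *
for n in("scene","side"):
    im,d,p=load(n);P=pts(d,p);hsv=cv2.cvtColor(im,cv2.COLOR_RGB2HSV);H,S,V=cv2.split(hsv);X,Y,Z=P[...,0],P[...,1],P[...,2]
    print(n,p["distortion"].round(4),p["camera_matrix"].round(1).tolist())
    # no depth gate: colour only
    rect((H>22)&(H<35)&(S>120)&(X<.7)&(Y<-.2),P,0,p,"yel depth")
    rect((Z>.086)&(Z<.096)&(X>.4)&(X<.75)&(Y<.15)&(V>100),P,0,p,"bar depth")
    rect((H>100)&(H<125)&(S>120)&(X<.5)&(Y>.1)&(Z>.034),P,0,p,"bluebar/mat")
    rect((H>80)&(H<95)&(S>150),P,0,p,"turq")
    rect((Z>.14)&(Z<.17)&((H<6)|(H>174))&(S>150)&(Y>.2),P,0,p,"cap")
    # robot base: red points low
    m=((H<10)|(H>172))&(S>90)&(Z>.01)&(Z<.05)&(np.hypot(X,Y)<.3)
    print("base",m.sum(),[ (P[m][:,k].min().round(3),P[m][:,k].max().round(3)) for k in(0,1)] if m.any() else "")
    if m.sum()>50:
        q=P[m][:,:2];A=np.c_[2*q,np.ones(len(q))];s=np.linalg.lstsq(A,(q**2).sum(1),rcond=None)[0];print("circle",s[:2],np.sqrt(s[2]+s[:2]@s[:2]))
im=cv2.imread("pics/side0.png");cv2.imwrite("pics/crop.png",cv2.resize(im[250:390,370:510],None,fx=4,fy=4))
E
```

```text
scene [-0.0213  0.      0.      0.      0.    ] [[427.0, 0.0, 318.1], [0.0, 427.0, 195.6], [0.0, 0.0, 1.0]]
yel depth px [243. 108.] n 380 ctr [736.4  61. ] size [982.1  69.9] ang 63.5 zmed 50.4
bar depth px [286. 168.] n 815 ctr [744.  165.5] size [775.  144.5] ang 52.2 zmed 90.2
bar depth px [315. 196.] n 907 ctr [739.7 237.3] size [657.5 122.4] ang 45.9 zmed 90.1
bluebar/mat px [412. 188.] n 761 ctr [569.6 325.7] size [803.1  63.5] ang 32.7 zmed 40.4
turq px [324. 355.] n 1893 ctr [802.1 412.3] size [296.1 123.8] ang 62.9 zmed 39.8
cap px [466. 233.] n 148 ctr [341.  364.5] size [127.2  25.8] ang 2.8 zmed 150.1
base 1572 [(np.float64(-0.103), np.float64(0.129)), (np.float64(-0.125), np.float64(0.122))]
circle [-0.00088069 -0.00298707] 0.10456954521025325
side [-0.0228  0.      0.      0.      0.    ] [[372.0, 0.0, 317.3], [0.0, 372.0, 205.7], [0.0, 0.0, 1.0]]
yel depth px [447. 312.] n 700 ctr [ 327.6 -386.9] size [470.8  46.9] ang 8.4 zmed 51.0
bar depth px [312. 189.] n 746 ctr [ 374.7 -120.7] size [843.8 113.8] ang 41.8 zmed 89.8
bar depth px [348. 211.] n 893 ctr [ 382.8 -187.6] size [757.8 116.6] ang 33.3 zmed 89.6
bluebar/mat px [208. 233.] n 445 ctr [ 207.2 -100.8] size [715.4  88. ] ang 65.4 zmed 39.8
turq px [296. 130.] n 760 ctr [485.3 -43. ] size [1106.6  139.6] ang 53.2 zmed 32.2
cap px [178. 148.] n 97 ctr [437.8 462.7] size [250.  26.] ang 63.0 zmed 148.9
base 2047 [(np.float64(0.025), np.float64(0.123)), (np.float64(-0.104), np.float64(0.074))]
circle [ 0.05578345 -0.01268894] 0.06078975899570834
```

View pics/crop.png

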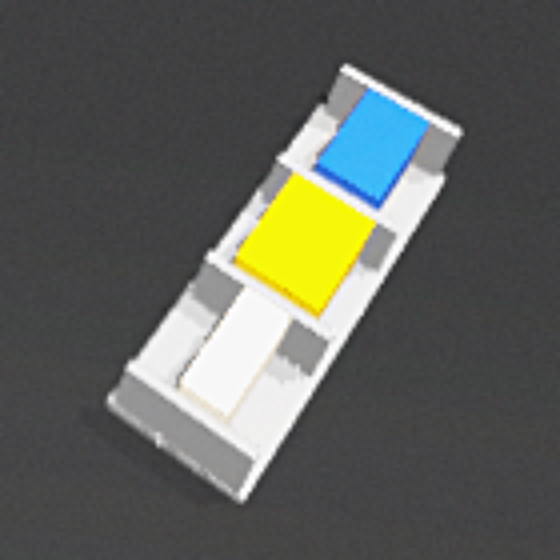

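The crop confirms the yellow block in the rack's middle place, between blue and white, with its long axis along the rack. I'm moving over the bed now, so the wrist camera can settle which fixed camera is off.

Emit:
arm_command(
  series=[0,0,0,-0.0313,0,0,0,0,-0.0313,0,0,0,0,-0.0313,0,0,0,0,-0.0313,0],
)

```text
time: 0.48
position: [0.1834, 0.5711, 0.231]
tcp_rot: [-0.044, 0.999, -0.0, -0.0]
contact_force: [-0.2, 0.7, 0.7]
gripper_width: 1.0
grasp_force: 0.0
```

Emit:
arm_command(
  series=[-0.43,-0.69,0,0,0,-0.43,-0.69,0,0,0,-0.43,-0.69,0,0,0,-0.43,-0.69,0,0,0,-0.43,-0.69,0,0,0],
)

```text
time: 0.9
position: [0.3053, 0.4066, 0.231]
tcp_rot: [-0.042, 0.999, -0.0, -0.0]
contact_force: [0.7, -0.1, 0.1]
gripper_width: 1.001
grasp_force: 0.0
```

Emit:
arm_command(
  series=[-0.43,-0.69,0,0,0,-0.43,-0.69,0,0,0,-0.43,-0.69,0,0,0,-0.43,-0.69,0,0,0,-0.43,-0.69,0,0,0],
)

```text
time: 1.32
position: [0.4269, 0.2434, 0.2313]
tcp_rot: [-0.041, 0.999, 0.0, 0.0]
contact_force: [0.2, 0.2, 0.2]
gripper_width: 0.995
grasp_force: 0.0
```

Emit:
arm_command(
  series=[-0.43,-0.69,0,0,0,-0.43,-0.69,0,0,0,-0.43,-0.69,0,0,0,-0.43,-0.69,0,0,0,-0.43,-0.69,0,0,0],
)

```text
time: 1.73
position: [0.5483, 0.0802, 0.2311]
tcp_rot: [-0.041, 0.999, 0.0, -0.0]
contact_force: [0.0, 0.6, 0.2]
gripper_width: 1.002
grasp_force: 0.0
```

Emit:
arm_command(
  series=[0,0,-0.3,0,0,0,0,0,0,0],
)

```text
time: 1.9
position: [0.5487, 0.0802, 0.2475]
tcp_rot: [-0.04, 0.999, -0.0, 0.0]
contact_force: [-0.3, -0.1, 0.5]
gripper_width: 0.997
grasp_force: 0.0
```

```bash
cat >> h.py <<'E'
def clean(d):  # drop empty pixels
    return np.where(d>0,d,np.nan)
def rects(m,p,z,P,name,minA=60):
    m=cv2.morphologyEx(m.astype(np.uint8),cv2.MORPH_OPEN,np.ones((3,3)))
    k,L,st,c=cv2.connectedComponentsWithStats(m)
    for i in range(1,k):
        if st[i,4]<minA: continue
        cs=cv2.findContours((L==i).astype(np.uint8),cv2.RETR_EXTERNAL,cv2.CHAIN_APPROX_NONE)[0]
        W=ray(max(cs,key=len).reshape(-1,2),p,z)
        r=cv2.minAreaRect((W[:,:2]*1000).astype(np.float32))
        print(name,"px",c[i].round(),st[i,4],"ctr",np.round(r[0],1),"size",np.round(r[1],1),"ang",round(r[2],2),"z",np.round(np.nanmedian(P[L==i][:,2])*1000,1))
def see(n,tag,xlim=(.2,.85),ylim=(-.6,.6)):
    im,d,p=grab(n);cv2.imwrite(f"pics/{tag}.png",im[...,::-1]);P=pts(clean(d),p)
    H,S,V=cv2.split(cv2.cvtColor(im,cv2.COLOR_RGB2HSV));X,Y,Z=P[...,0],P[...,1],P[...,2]
    R=(X>xlim[0])&(X<xlim[1])&(Y>ylim[0])&(Y<ylim[1])
    print(n,"t",round(sensors.get_state()["time"],2),"black z",np.nanmedian(Z[(V<50)&(abs(Z)<.03)]).round(4))
    rects(R&(H>22)&(H<35)&(S>120),p,.052 if tag[0]=="r" else .094,P,"yel")
    rects(R&(Z>.080)&(Z<.096)&(V>80)&(S<90),p,.09,P,"z90")
    rects(R&(Z>.044)&(Z<.056)&(S<60),p,.05,P,"deck",400)
    rects(R&((H<6)|(H>174))&(S>150)&(Z<.08)&(Z>.04),p,.064,P,"red")
    return im,d,p,P
def st():
    s=sensors.get_state();q=s["tcp_rot"];from scipy.spatial.transform import Rotation as Q
    M=Q.from_quat(q).as_matrix();print("t",round(s["time"],2),"pos",(s["position"]*1e3).round(1),"yaw_y",np.degrees(np.arctan2(M[1,1],M[0,1])).round(2),"F",s["contact_force"].round(1),"w",s["gripper_width"].round(3),"g",round(s["grasp_force"],1));return s,M
def go(x,y,z,yaw=None):  # target in mm, tool axes, units of shift (50 mm)
    s,M=st();d=M.T@(np.array([x,y,z])/1e3-s["position"]);print("shift units",(d/.05).round(3))
    if yaw is not None:
        t=np.degrees(np.arctan2(M[1,1],M[0,1]));print("turn share",round(-(yaw-t)/180,4))
E
python3 - <<'E'
from h import *
st();see("wrist","w1");st()
E
```

```text
Traceback (most recent call last):
  File "h.py", line 40, in st
    M=Q.from_quat(q).as_matrix();print("t",round(s["time"],2),"pos",(s["position"]*1e3).round(1),"yaw_y",np.degrees(np.arctan2(M[1,1],M[0,1])).round(2),"F",s["contact_force"].round(1),"w",s["gripper_width"].round(3),"g",round(s["grasp_force"],1));return s,M
                                                                                                                                                                                            ^^^^^^^^^^^^^^^^^^^^^^^^
AttributeError: 'float' object has no attribute 'round'
```

```bash
sed -i 's/s\["gripper_width"\].round(3)/round(s["gripper_width"],3)/' h.py
python3 - <<'E'
from h import *
st();see("wrist","w1");st()
E
```

```text
t 1.9 pos [548.7  80.2 247.5] yaw_y 94.54 F [-0.3 -0.1  0.5] w 0.997 g 0.0
wrist t 1.95 black z -0.0003
yel px [491. 181.] 201 ctr [528.3 266.9] size [21.1 18.2] ang 3.66 z 41.6
z90 px [598.  51.] 1183 ctr [393.4 346.9] size [62.9 39.5] ang 17.3 z 89.7
z90 px [450. 184.] 1302 ctr [546.  225.3] size [168.4  10.5] ang 5.27 z 88.8
z90 px [192. 187.] 5314 ctr [570.6 -56.6] size [159.5  43.4] ang 1.16 z 89.5
z90 px [294. 191.] 5025 ctr [565.1  56.3] size [159.2  40.2] ang 10.42 z 89.5
deck px [562.  59.] 430 ctr [393.9 342.2] size [57.4 22.5] ang 17.25 z 50.0
deck px [325. 173.] 29803 ctr [559.9  70.8] size [193.4 363. ] ang 5.35 z 49.6
deck px [298. 319.] 1308 ctr [758.1  81.4] size [ 59.3 177.6] ang 8.88 z 49.3
red px [533. 125.] 1269 ctr [468.5 316.9] size [72.5 22.5] ang 0.02 z 62.9
t 1.95 pos [548.1  81.5 247. ] yaw_y 94.64 F [ 0.1 -0.1  0.1] w 0.998 g 0.0
```

View pics/w1.png

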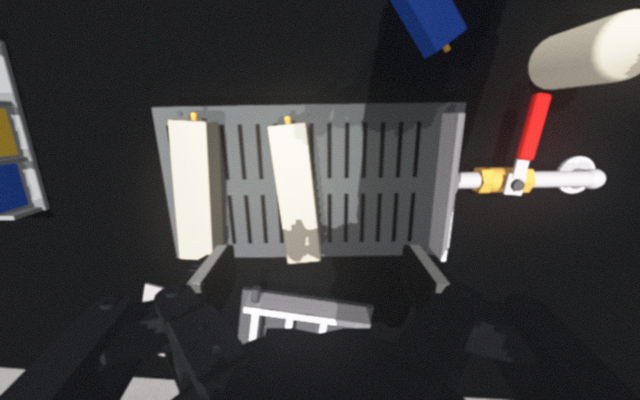

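Wrist view: bar2 at (192,187), bar1 at (294,191), the stop at (455,180), the handle at (535,125) and the bottle at (600,50). The wrist numbers agree with the given sizes (deck 193x363, gaps 150 and 73 mm, handle within 2 mm of prediction), so I'll use the wrist camera. Next, the rack.

Emit:
arm_command(
  series=[0.1,-0.78,0,0,0,0.1,-0.78,0,0,0,0.1,-0.78,0,0,0,0.1,-0.78,0,0,0,0.1,-0.78,0,0,0],
)

```text
time: 2.37
position: [0.5381, -0.1143, 0.246]
tcp_rot: [-0.042, 0.999, 0.0, 0.0]
contact_force: [1.3, -0.2, -0.2]
gripper_width: 1.0
grasp_force: 0.0
```

Emit:
arm_command(
  series=[0.1,-0.78,0,0,0,0.1,-0.78,0,0,0,0.1,-0.78,0,0,0,0.1,-0.78,0,0,0,0.1,-0.78,0,0,0],
)

```text
time: 2.78
position: [0.5298, -0.3108, 0.246]
tcp_rot: [-0.042, 0.999, 0.0, 0.0]
contact_force: [1.3, 1.1, -0.5]
gripper_width: 0.999
grasp_force: 0.0
```

Emit:
arm_command(
  series=[0.1,-0.78,0,0,0,0,0,0.8,0,0,0,0,0.8,0,0,0,0,0,0,0],
)

```text
time: 3.12
position: [0.525, -0.3458, 0.1566]
tcp_rot: [-0.042, 0.999, 0.005, -0.004]
contact_force: [-0.9, 0.9, -2.1]
gripper_width: 1.004
grasp_force: 0.0
```

```bash
python3 - <<'E'
from h import *
st();im,d,p,P=see("wrist","r1");st()
H,S,V=cv2.split(cv2.cvtColor(im,cv2.COLOR_RGB2HSV));Z=P[...,2]
rects((Z>.049)&(Z<.055)&(H>22)&(H<35)&(S>120),p,.052,P,"yeltop")
rects((H>22)&(H<35)&(S>120)&(V>190),p,.052,P,"yelbright")
rects((Z>.003)&(Z<.013)&(S<60),p,.008,P,"rackfloor",300)
E
```

```text
t 3.12 pos [ 525.  -345.8  156.6] yaw_y 94.76 F [-0.9  0.9 -2.1] w 1.004 g 0.0
wrist t 3.17 black z -0.0003
z90 px [619. 302.] 4799 ctr [574.6 -66.6] size [151.3  51.7] ang 1.17 z 89.1
deck px [307.  77.] 598 ctr [ 421.8 -362.4] size [ 5.4 63.4] ang 4.83 z 47.4
deck px [304. 119.] 2048 ctr [ 457.3 -362. ] size [59.4 24. ] ang 4.77 z 51.5
deck px [307. 162.] 509 ctr [ 492.1 -357.2] size [ 5.3 64.9] ang 4.68 z 47.4
deck px [576. 231.] 6392 ctr [556.7 -78.3] size [158.5  75.6] ang 4.77 z 49.6
deck px [308. 236.] 410 ctr [ 562.7 -351.2] size [ 6.2 64.2] ang 4.52 z 47.5
t 3.17 pos [ 526.  -346.3  161.2] yaw_y 94.8 F [-0.2  0.6  0.8] w 0.999 g 0.0
rackfloor px [331. 119.] 1837 ctr [ 454.8 -336.5] size [70.4 26.2] ang 4.48 z 7.5
rackfloor px [280. 119.] 1338 ctr [ 459.  -387.1] size [66.5 19.1] ang 4.59 z 7.6
rackfloor px [278. 193.] 516 ctr [ 536.3 -385.8] size [63.5 10.5] ang 2.86 z 7.5
rackfloor px [338. 193.] 524 ctr [ 532.4 -322.6] size [65.9 10.5] ang 6.08 z 7.5
rackfloor px [522. 229.] 847 ctr [ 559.8 -110.2] size [155.3   8.6] ang 5.34 z 8.1
rackfloor px [282. 260.] 506 ctr [ 613.1 -377.9] size [51.1 13.7] ang 3.1 z 7.5
rackfloor px [332. 260.] 651 ctr [ 609.3 -320.6] size [52.6 18.1] ang 5.99 z 7.5
rackfloor px [149. 389.] 867 ctr [ 817.3 -545.9] size [36.8 70.4] ang 18.37 z 11.3
```

View pics/r1.png

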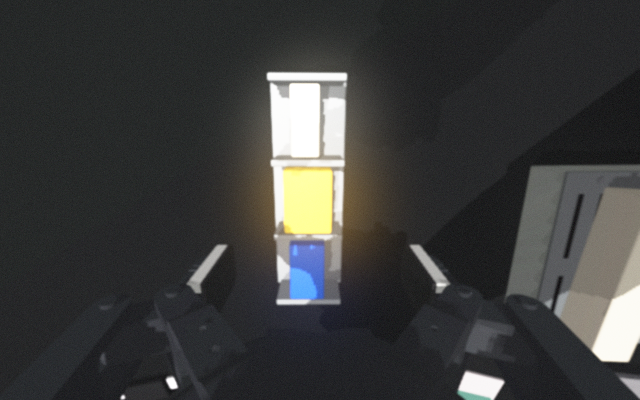

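The view shows the yellow block at (308,201), between the separators at (307,162) and (308,236), so its centre is about (527,-354). I'm descending, gripping and lifting.

Emit:
arm_command(
  series=[-0.015,-0.16,0.4,0,0,0,0,0.8,0,0,0,0,0.8,0,0,0,0,0.6,0,0,0,0,0.26,0,0],
)

```text
time: 3.58
position: [0.5293, -0.3557, 0.0216]
tcp_rot: [-0.042, 0.999, 0.001, -0.001]
contact_force: [-0.3, 0.3, 0.2]
gripper_width: 0.998
grasp_force: 0.0
```

Emit:
arm_command(
  series=[0,0,0,0,0.3,0,0,0,0,0.7,0,0,0,0,1,0,0,0,0,1,0,0,0,0,1],
)

```text
time: 4.0
position: [0.5314, -0.3593, 0.0272]
tcp_rot: [-0.041, 0.999, -0.002, 0.002]
contact_force: [-0.4, 2.4, 8.3]
gripper_width: 0.499
grasp_force: 63.0
```

Emit:
arm_command(
  series=[0,0,0,0,1,0,0,0,0,1,0,0,0,0,1],
)

```text
time: 4.25
position: [0.5314, -0.3593, 0.0272]
tcp_rot: [-0.041, 0.999, -0.002, 0.002]
contact_force: [-0.2, 1.8, 8.5]
gripper_width: 0.504
grasp_force: 63.0
```

Emit:
arm_command(
  series=[0,0,-0.4,0,1,0,0,-0.8,0,1,0,0,-0.8,0,1,0,0,-0.8,0,1,0,0,0,0,1],
)

```text
time: 4.67
position: [0.5327, -0.361, 0.1752]
tcp_rot: [-0.041, 0.999, -0.006, 0.005]
contact_force: [0.6, -1.3, 0.2]
gripper_width: 0.502
grasp_force: 62.2
```

```bash
python3 - <<'E'
from h import *
go(556,155,165,95.35)
E
```

```text
t 4.67 pos [ 532.7 -361.   175.2] yaw_y 94.73 F [ 0.6 -1.3  0.2] w 0.502 g 62.2
shift units [-1.315 10.249  0.098]
turn share -0.0034
```

Emit:
arm_command(
  series=[-0.1,0.78,0,0,1,-0.1,0.78,0,0,1,-0.1,0.78,0,0,1,-0.1,0.78,0,0,1,-0.1,0.78,0,0,1],
)

```text
time: 5.08
position: [0.5387, -0.1601, 0.165]
tcp_rot: [-0.041, 0.999, -0.001, 0.001]
contact_force: [1.0, -0.1, -1.8]
gripper_width: 0.502
grasp_force: 62.2
```

Emit:
arm_command(
  series=[-0.1,0.78,0,0,1,-0.1,0.78,0,0,1,-0.1,0.78,0,0,1,-0.1,0.78,0,0,1,-0.1,0.78,0,0,1],
)

```text
time: 5.5
position: [0.5477, 0.0367, 0.1652]
tcp_rot: [-0.041, 0.999, -0.0, 0.002]
contact_force: [2.0, -0.1, -1.4]
gripper_width: 0.503
grasp_force: 62.2
```

Emit:
arm_command(
  series=[-0.1,0.78,0,-0.0034,1,-0.1,0.78,0,0,1,-0.1,0.78,0,0,1,0,0,0,0,1,0,0,0,0,1],
)

```text
time: 5.92
position: [0.5519, 0.1549, 0.1648]
tcp_rot: [-0.048, 0.999, -0.0, 0.001]
contact_force: [0.2, -0.1, -1.3]
gripper_width: 0.505
grasp_force: 62.4
```

```bash
python3 - <<'E'
from h import *
go(556,155.4,70,95.35);im,d,p,P=see("wrist","w2");st()
E
```

```text
t 5.92 pos [551.9 154.9 164.8] yaw_y 95.55 F [ 0.2 -0.1 -1.3] w 0.505 g 62.4
shift units [-0.077  0.003  1.896]
turn share 0.0011
wrist t 5.97 black z -0.0004
yel px [514. 199.] 93 ctr [528.8 309.5] size [8.3 8. ] ang 5.58 z 42.0
yel px [299. 238.] 3185 ctr [581.4 142.6] size [58.1 47.2] ang 6.6 z 189.1
yel px [317. 301.] 3187 ctr [635.1 163.2] size [45.2 76. ] ang 5.57 z 189.2
z90 px [608.  32.] 1615 ctr [406.3 345.1] size [53.9 23.4] ang 44.21 z 88.9
z90 px [408. 181.] 1824 ctr [531.  224.7] size [139.3   8.8] ang 5.33 z 89.1
z90 px [ 58. 194.] 10628 ctr [570.9 -54.4] size [160.1  47.9] ang 1.26 z 89.6
z90 px [195. 192.] 8889 ctr [558.7  57.9] size [146.2  43.4] ang 10.61 z 89.6
z90 px [  7. 393.] 89 ctr [ 782.1 -143.3] size [ 8.1 16.4] ang 6.73 z 82.8
deck px [561.  39.] 807 ctr [400.3 344.3] size [57.1 22.6] ang 30.88 z 50.1
deck px [245. 158.] 36639 ctr [558.9  72.7] size [192.6 365.4] ang 5.82 z 49.7
red px [521. 120.] 2263 ctr [468.7 317.2] size [72.7 22. ] ang 0.04 z 63.0
t 5.97 pos [552.  153.5 164.6] yaw_y 95.45 F [-0.1  0.5 -1. ] w 0.501 g 62.4
```

View pics/w2.png

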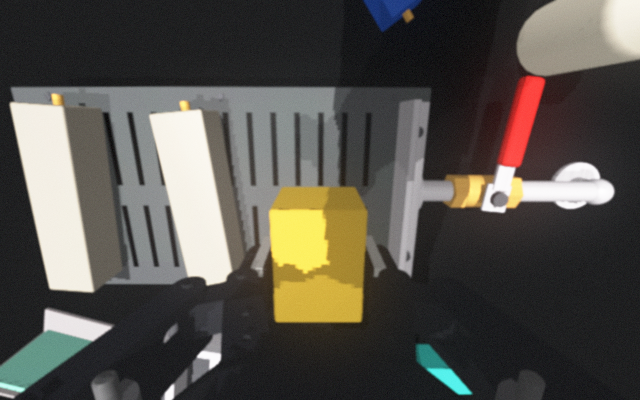

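The view shows the block gripped square at (318,250), over free deck between bar1 at (195,192) and the stop at (408,181). I'm lowering and releasing it.

Emit:
arm_command(
  series=[-0.07,0,0.6,0,1,0,0,0.6,0,1,0,0,0.4,0,1,0,0,0.2,0,1,0,0,0.06,0,1],
)

```text
time: 6.38
position: [0.5544, 0.1518, 0.0695]
tcp_rot: [-0.046, 0.999, -0.0, -0.001]
contact_force: [0.3, -0.1, -1.6]
gripper_width: 0.507
grasp_force: 62.4
```

Emit:
arm_command(
  series=[0,0,0,0,1,0,0,0,0,1,0,0,0,0,1],
)

```text
time: 6.63
position: [0.5563, 0.1528, 0.0719]
tcp_rot: [-0.046, 0.999, 0.0, 0.001]
contact_force: [-0.6, -0.1, -1.6]
gripper_width: 0.504
grasp_force: 62.4
```

Emit:
arm_command(
  series=[0,0,0.03,0,1,0,0,0,0,0.6,0,0,0,0,0,0,0,0,0,0,0,0,0,0,0],
)

```text
time: 7.05
position: [0.5554, 0.1532, 0.0691]
tcp_rot: [-0.047, 0.999, 0.0, 0.0]
contact_force: [-0.1, -0.0, 0.1]
gripper_width: 0.906
grasp_force: 0.0
```

Emit:
arm_command(
  series=[0,0,0,0,0,0,0,-0.3,0,0,0,0,-0.7,0,0,0,0,-0.8,0,0,0,0,0,0.0385,0],
)

```text
time: 7.47
position: [0.5584, 0.1534, 0.1671]
tcp_rot: [0.013, 1.0, 0.0, 0.005]
contact_force: [2.1, 0.4, 1.6]
gripper_width: 1.0
grasp_force: 0.0
```

Emit:
arm_command(
  series=[0,0,0,0.0385,0,0,0,0,0.0385,0,0,0,0,0.0385,0,0,0,0,0.0385,0,0,0,0,0.0385,0],
)

```text
time: 7.88
position: [0.5552, 0.1532, 0.1589]
tcp_rot: [0.314, 0.949, 0.0, 0.0]
contact_force: [-0.3, 0.2, 0.7]
gripper_width: 0.995
grasp_force: 0.0
```

Emit:
arm_command(
  series=[0,0,0,0.0385,0,0,0,0,0.0385,0,0,0,0,0.0385,0,0,0,0,0.0385,0,0,0,0,0.0385,0],
)

```text
time: 8.3
position: [0.5552, 0.1532, 0.1589]
tcp_rot: [0.582, 0.813, 0.0, 0.0]
contact_force: [0.1, -0.5, 0.3]
gripper_width: 1.001
grasp_force: 0.0
```

Emit:
arm_command(
  series=[0,0,0,0.0385,0,0,0,0,0.0385,0,0,0,0,0,0,0,0,0,0,0],
)

```text
time: 8.63
position: [0.5552, 0.1532, 0.1589]
tcp_rot: [0.673, 0.74, 0.0, 0.0]
contact_force: [0.2, -0.4, 0.4]
gripper_width: 1.004
grasp_force: 0.0
```

```bash
python3 - <<'E'
from h import *
go(568,13,160,5.35);im,d,p,P=see("wrist","w3");st()
E
```

```text
t 8.63 pos [555.2 153.2 158.9] yaw_y 5.47 F [ 0.2 -0.4  0.4] w 1.004 g 0.0
shift units [-2.815 -0.012 -0.023]
turn share 0.0007
wrist t 8.68 black z -0.0003
yel px [303.  11.] 104 ctr [533.1 289.3] size [5.9 9.1] ang 5.43 z 39.8
yel px [324.  15.] 183 ctr [546.6 288.2] size [ 9.9 12.3] ang 71.59 z 41.8
yel px [323. 211.] 1786 ctr [554.2 151.8] size [59.4 37.6] ang 2.59 z 93.6
z90 px [314. 110.] 2049 ctr [546.1 228.7] size [168.2   5.5] ang 5.44 z 89.5
z90 px [321. 309.] 7341 ctr [565.2  60.5] size [158.   46.3] ang 10.47 z 89.6
deck px [317.  93.] 5257 ctr [544.5 244.4] size [192.7  22.6] ang 5.13 z 53.4
deck px [315. 186.] 25065 ctr [553.8 145.6] size [192.5 160.8] ang 5.47 z 49.7
deck px [546. 246.] 3217 ctr [799.6 112.6] size [117.5 101.3] ang 86.13 z 49.5
t 8.68 pos [555.2 153.2 158.8] yaw_y 5.5 F [-0.9 -0.5 -0. ] w 0.998 g 0.0
```

Emit:
arm_command(
  series=[-0.7,0,0,0,0,-0.7,0,0,0,0,-0.7,0,0,0,0,-0.7,0,0,0,0,0,0,0,0,0],
)

```text
time: 9.1
position: [0.5685, 0.0085, 0.1588]
tcp_rot: [0.674, 0.739, -0.0, 0.001]
contact_force: [0.2, 0.6, 0.3]
gripper_width: 0.999
grasp_force: 0.0
```

Emit:
arm_command(
  series=[0,0,0.7,0,0,0,0,0.7,0,0,0,0,0.4,0,0,0,0,0.2,0,0,0,0,0,0,0],
)

```text
time: 9.52
position: [0.5663, 0.0143, 0.0564]
tcp_rot: [0.673, 0.74, -0.001, -0.002]
contact_force: [-1.1, 0.4, -0.7]
gripper_width: 1.0
grasp_force: 0.0
```

```bash
python3 - <<'E'
from h import *
st()
E
```

```text
t 9.52 pos [566.3  14.3  56.4] yaw_y 5.38 F [-1.1  0.4 -0.7] w 1.0 g 0.0
```

Emit:
arm_command(
  series=[0.16,0,0,0,0,0.16,0,0,0,0,0.16,0,0,0,0,0.16,0,0,0,0,0.16,0,0,0,0],
)

```text
time: 9.93
position: [0.5656, 0.0538, 0.0607]
tcp_rot: [0.674, 0.739, 0.0, 0.002]
contact_force: [1.2, -6.9, 3.4]
gripper_width: 0.999
grasp_force: 3.3
```

Emit:
arm_command(
  series=[0.16,0,0,0,0,0.16,0,0,0,0,0.16,0,0,0,0,0.16,0,0,0,0,0.16,0,0,0,0],
)

```text
time: 10.35
position: [0.5619, 0.0935, 0.0607]
tcp_rot: [0.674, 0.739, 0.0, 0.002]
contact_force: [0.5, -7.8, 4.2]
gripper_width: 1.004
grasp_force: 4.0
```

Emit:
arm_command(
  series=[0.1,0,0,0,0,0.1,0,0,0,0,0.1,0,0,0,0,0.06,0,0,0,0,0,0,0,0,0],
)

```text
time: 10.77
position: [0.5602, 0.112, 0.0606]
tcp_rot: [0.674, 0.739, 0.001, 0.002]
contact_force: [0.9, -3.3, 3.1]
gripper_width: 0.996
grasp_force: 2.0
```

```bash
python3 - <<'E'
from h import *
s,M=st();q=s["position"][:2]*1e3-[559.9,70.8];a=np.radians(5.4);print("by",-np.sin(a)*q[0]+np.cos(a)*q[1]);see("wrist","w4")
E
```

```text
t 10.77 pos [560.2 112.   60.6] yaw_y 5.29 F [ 0.9 -3.3  3.1] w 0.996 g 2.0
by 40.97019510929856
wrist t 10.82 black z -0.0003
yel px [312. 106.] 19231 ctr [550.7 184.7] size [58.8 42.7] ang 5.31 z 93.6
z90 px [323. 210.] 33370 ctr [559.5 142.6] size [158.4  44.6] ang 5.27 z 89.6
deck px [309.  79.] 32089 ctr [549.1 194.1] size [193.   73.2] ang 5.45 z 49.7
deck px [615. 306.] 2987 ctr [751.2  85.8] size [37.5 96.2] ang 23.61 z 49.2
deck px [318. 295.] 13521 ctr [563.9  71.1] size [125.2  65.1] ang 4.96 z 49.8
deck px [458. 266.] 664 ctr [644.5 100.9] size [20.3 20. ] ang 5.1 z 49.7
deck px [172. 268.] 964 ctr [476.6  83.8] size [27.8 22.2] ang 5.34 z 49.8
```

Emit:
arm_command(
  series=[0.08,0,0,0,0,0.08,0,0,0,0,0.08,0,0,0,0,0.06,0,0,0,0,0,0,0,0,0],
)

```text
time: 11.23
position: [0.5587, 0.1264, 0.0604]
tcp_rot: [0.674, 0.739, 0.001, 0.001]
contact_force: [1.6, -5.5, 4.5]
gripper_width: 0.995
grasp_force: 2.8
```

Emit:
arm_command(
  series=[0.03,0,0,0,0,0,0,0,0,0],
)

```text
time: 11.4
position: [0.5587, 0.1276, 0.0604]
tcp_rot: [0.674, 0.739, 0.0, 0.002]
contact_force: [1.5, -5.8, 5.2]
gripper_width: 0.996
grasp_force: 3.5
```

Emit:
arm_command(
  series=[0.03,0,0,0,0,0,0,0,0,0],
)

```text
time: 11.57
position: [0.5585, 0.129, 0.0604]
tcp_rot: [0.674, 0.739, 0.0, 0.002]
contact_force: [1.1, -7.8, 5.7]
gripper_width: 1.001
grasp_force: 3.7
```

Emit:
arm_command(
  series=[0.02,0,0,0,0,0,0,0,0,0],
)

```text
time: 11.73
position: [0.5584, 0.1299, 0.0604]
tcp_rot: [0.674, 0.739, 0.0, 0.002]
contact_force: [1.7, -7.7, 5.5]
gripper_width: 0.999
grasp_force: 3.9
```

Emit:
arm_command(
  series=[0.02,0,0,0,0,0,0,0,0,0],
)

```text
time: 11.9
position: [0.5583, 0.1307, 0.0603]
tcp_rot: [0.674, 0.739, 0.0, 0.002]
contact_force: [1.9, -9.2, 5.2]
gripper_width: 1.001
grasp_force: 4.5
```

Emit:
arm_command(
  series=[0.02,0,0,0,0,0,0,0,0,0],
)

```text
time: 12.07
position: [0.5583, 0.1307, 0.0604]
tcp_rot: [0.674, 0.738, -0.001, 0.002]
contact_force: [0.9, -14.4, 5.8]
gripper_width: 1.0
grasp_force: 7.1
```

Emit:
arm_command(
  series=[0.02,0,0,0,0,0,0,0,0,0],
)

```text
time: 12.23
position: [0.5583, 0.1307, 0.0604]
tcp_rot: [0.674, 0.738, -0.001, 0.003]
contact_force: [0.5, -19.7, 6.2]
gripper_width: 0.998
grasp_force: 9.7
```

```bash
python3 - <<'E'
from h import *
s,M=st();q=s["position"][:2]*1e3-[559.9,70.8];a=np.radians(5.4);print("by",-np.sin(a)*q[0]+np.cos(a)*q[1]);see("wrist","w5")
E
```

```text
t 12.23 pos [558.3 130.7  60.4] yaw_y 5.18 F [  0.5 -19.7   6.2] w 0.998 g 9.7
by 59.81876198212279
wrist t 12.28 black z -0.0003
yel px [312. 107.] 19274 ctr [549.  203.4] size [58.8 42.9] ang 5.29 z 93.6
z90 px [309.  41.] 9566 ctr [546.  227.2] size [168.3   7.6] ang 5.35 z 89.5
z90 px [324. 211.] 33356 ctr [557.8 161.4] size [158.4  45. ] ang 5.23 z 89.6
deck px [311.  17.] 9523 ctr [544.1 247.5] size [192.8  12.6] ang 5.3 z 53.5
deck px [176. 111.] 9438 ctr [479.2 195.8] size [54.3 52. ] ang 5.06 z 49.7
deck px [447. 109.] 9216 ctr [617.3 210. ] size [54.4 49.2] ang 5.62 z 49.7
deck px [617. 317.] 2903 ctr [755.6  91. ] size [ 36.3 106.7] ang 23.83 z 49.2
deck px [173. 268.] 961 ctr [474.8 102.7] size [27.7 22.2] ang 5.25 z 49.7
deck px [318. 295.] 13487 ctr [561.9  89.5] size [125.3  64.7] ang 4.89 z 49.8
deck px [458. 267.] 653 ctr [642.1 119.1] size [21.8 19.4] ang 5.01 z 49.7
```

Emit:
arm_command(
  series=[-0.08,0,0,0,0,-0.22,0,0,0,0,0,0,-0.5,0,0,0,0,-0.8,0,0,0,0,-0.7,0,0],
)

```text
time: 12.7
position: [0.5573, 0.1185, 0.1597]
tcp_rot: [0.674, 0.739, -0.0, -0.001]
contact_force: [1.3, -0.1, 0.9]
gripper_width: 0.997
grasp_force: 0.0
```

Emit:
arm_command(
  series=[0.6,0,0,0,0,0.7,0,0,0,0,0.45,0,0,0,0,0,0,0,0,0,0,0,0,0,0],
)

```text
time: 13.12
position: [0.5498, 0.2067, 0.1587]
tcp_rot: [0.673, 0.74, 0.0, -0.0]
contact_force: [-0.1, 0.0, -0.2]
gripper_width: 1.001
grasp_force: 0.0
```

```bash
python3 - <<'E'
from h import *
go(549,203.3,66,5.35);see("wrist","w6");st()
E
```

```text
t 13.12 pos [549.8 206.7 158.7] yaw_y 5.4 F [-0.1  0.  -0.2] w 1.001 g 0.0
shift units [-0.067 -0.022  1.855]
turn share 0.0003
wrist t 13.17 black z -0.0003
yel px [317.  31.] 602 ctr [536.5 331.5] size [14.3 21.5] ang 89.96 z 41.7
yel px [286. 196.] 72 ctr [523.8 217.3] size [9.4 6.5] ang 50.37 z 93.5
yel px [331. 212.] 1168 ctr [556.4 206.2] size [32.9 57.6] ang 71.32 z 93.6
z90 px [104.   4.] 407 ctr [395.4 335.2] size [34.   5.8] ang 4.87 z 87.7
z90 px [315. 182.] 2047 ctr [545.8 229.6] size [168.3   7.9] ang 5.4 z 89.4
z90 px [319. 259.] 7550 ctr [557.6 164.7] size [157.6  43.5] ang 5.38 z 89.6
deck px [316. 159.] 5312 ctr [544.7 241.4] size [192.3  30.4] ang 5.41 z 53.3
deck px [243. 208.] 2584 ctr [484.  181.3] size [60.  57.2] ang 5.4 z 49.7
deck px [391. 205.] 2149 ctr [615.7 199.6] size [58.8 45.6] ang 5.43 z 49.7
deck px [544. 272.] 1508 ctr [798.6 137.1] size [65.3 97.3] ang 82.74 z 49.4
deck px [317. 308.] 8884 ctr [560.   79.5] size [192.5  75.7] ang 4.97 z 49.8
deck px [482. 376.] 706 ctr [761.   18.7] size [49.  51.1] ang 11.71 z 49.4
red px [229.  50.] 2494 ctr [470.2 320.3] size [72.9 18.4] ang 0.07 z 63.3
t 13.17 pos [550.  205.8 158.7] yaw_y 5.33 F [ 0.3  0.1 -0.6] w 0.999 g 0.0
```

View pics/w6.png

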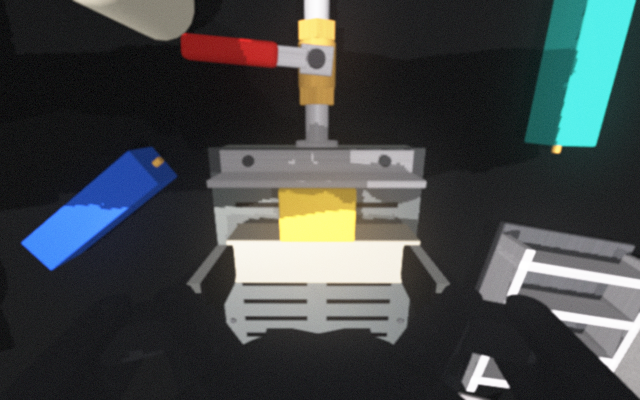

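The view shows the stop, block and bar1 touching and square at (317,212). Gripping the block by its ends now.

Emit:
arm_command(
  series=[-0.05,-0.02,0.6,0,0,0,0,0.6,0,0,0,0,0.4,0,0,0,0,0.2,0,0,0,0,0.05,0,0],
)

```text
time: 13.58
position: [0.5483, 0.2018, 0.0641]
tcp_rot: [0.674, 0.738, -0.001, -0.001]
contact_force: [-0.3, 1.2, -0.2]
gripper_width: 1.002
grasp_force: 0.0
```

Emit:
arm_command(
  series=[0,0,0,0,0,0,0,0,0,0.15,0,0,0,0,0.3,0,0,0,0,0.45,0,0,0,0,1],
)

```text
time: 14.0
position: [0.5506, 0.2029, 0.0685]
tcp_rot: [0.674, 0.739, 0.001, 0.001]
contact_force: [-2.8, -0.5, 7.1]
gripper_width: 0.687
grasp_force: 66.9
```

Emit:
arm_command(
  series=[0,0,0,0,1,0,0,0,0,1,0,0,0,0,1],
)

```text
time: 14.25
position: [0.5505, 0.2029, 0.0684]
tcp_rot: [0.674, 0.739, 0.001, 0.001]
contact_force: [-2.4, -1.3, 6.3]
gripper_width: 0.693
grasp_force: 66.9
```

Emit:
arm_command(
  series=[0,0,-0.1,0,1,0,0,-0.2,0,1,0,0,-0.4,0,1,0,0,-0.5,0,1,0,0,-0.5,0,1],
)

```text
time: 14.67
position: [0.5493, 0.2029, 0.153]
tcp_rot: [0.674, 0.739, -0.0, -0.0]
contact_force: [0.8, 0.2, -1.1]
gripper_width: 0.685
grasp_force: 65.7
```

Emit:
arm_command(
  series=[0,0,0,0,1,-0.6,0,0,0,1,-0.7,0,0,0,1,-0.5,0,0,0,1,0,0,0,0,1],
)

```text
time: 15.08
position: [0.5585, 0.1094, 0.1519]
tcp_rot: [0.675, 0.738, -0.0, 0.001]
contact_force: [0.3, -0.7, -0.8]
gripper_width: 0.689
grasp_force: 65.8
```

Emit:
arm_command(
  series=[0,0,0,0,1,0,0,0,0,1],
)

```text
time: 15.25
position: [0.5579, 0.1135, 0.1517]
tcp_rot: [0.674, 0.739, 0.0, -0.0]
contact_force: [0.2, 0.3, -2.3]
gripper_width: 0.688
grasp_force: 65.8
```

```bash
cat >> h.py <<'E'
def by(s):
    q=s["position"][:2]*1e3-[559.9,70.8];a=np.radians(5.35);print("bx",round(np.cos(a)*q[0]+np.sin(a)*q[1],1),"by",round(-np.sin(a)*q[0]+np.cos(a)*q[1],1))
E
python3 - <<'E'
from h import *
by(st()[0]);see("wrist","w7")
E
```

```text
t 15.25 pos [557.9 113.5 151.7] yaw_y 5.23 F [ 0.2  0.3 -2.3] w 0.688 g 65.8
bx 2.0 by 42.7
wrist t 15.3 black z -0.0003
yel px [320. 253.] 11542 ctr [561.  76.] size [100.2  94.8] ang 5.24 z 176.7
z90 px [316.  49.] 3301 ctr [546.1 226.9] size [169.    7.8] ang 5.24 z 89.4
z90 px [324. 148.] 12237 ctr [557.7 162.7] size [158.2  39.3] ang 5.24 z 89.6
deck px [316.  33.] 4056 ctr [544.1 247.7] size [193.   14.5] ang 5.24 z 53.4
deck px [314. 137.] 23664 ctr [554.6 137.8] size [192.9 186. ] ang 5.46 z 49.7
deck px [557. 227.] 4939 ctr [799.3  96.7] size [147.6 104.8] ang 86.71 z 49.4
deck px [318. 322.] 1766 ctr [569.8 -19.4] size [132.3  23.6] ang 5.23 z 49.8
deck px [555. 322.] 619 ctr [815.    3.4] size [13.3 70.2] ang 84.08 z 49.4
```

View pics/w7.png

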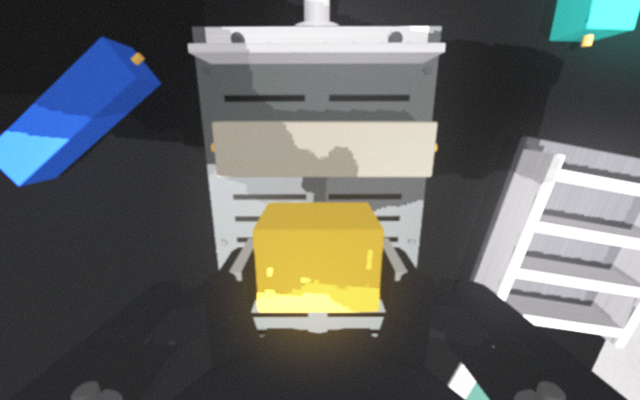

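The view shows bar1 at (324,148) unmoved and parallel to the stop, with the block held at (320,250) clear of it. Setting it down.

Emit:
arm_command(
  series=[0,0,0.6,0,1,0,0,0.5,0,1,0,0,0.3,0,1,0,0,0.16,0,1,0,0,0.04,0,1],
)

```text
time: 15.72
position: [0.5567, 0.1141, 0.0698]
tcp_rot: [0.674, 0.739, -0.001, -0.001]
contact_force: [-0.4, -0.3, -0.9]
gripper_width: 0.693
grasp_force: 65.9
```

Emit:
arm_command(
  series=[0,0,0,0,1,0.03,0,0,0,1,0.03,0,0.02,0,1,0,0,0,0,1,0,0,0,0,1],
)

```text
time: 16.13
position: [0.558, 0.1164, 0.071]
tcp_rot: [0.674, 0.739, 0.0, 0.0]
contact_force: [-0.4, -1.1, -1.1]
gripper_width: 0.692
grasp_force: 65.9
```

```bash
python3 - <<'E'
from h import *
by(st()[0])
E
```

```text
t 16.13 pos [558.  116.4  71. ] yaw_y 5.26 F [-0.4 -1.1 -1.1] w 0.692 g 65.9
bx 2.3 by 45.5
```

Emit:
arm_command(
  series=[0,0,0.04,0,1,0,0,0,0,1,0,0,0,0,0.3,0,0,0,0,0,0,0,0,0,0],
)

```text
time: 16.55
position: [0.5576, 0.1162, 0.0684]
tcp_rot: [0.674, 0.739, 0.0, 0.0]
contact_force: [0.0, -0.1, 0.7]
gripper_width: 0.951
grasp_force: 0.0
```

Emit:
arm_command(
  series=[0,0,0,0,0,0,0,-0.2,0,0,0,0,-0.8,0,0,0,0,-0.8,0,0,0,0,0,0,0],
)

```text
time: 16.97
position: [0.5611, 0.1162, 0.1675]
tcp_rot: [0.674, 0.739, 0.004, 0.004]
contact_force: [0.9, -0.6, 1.1]
gripper_width: 0.998
grasp_force: 0.0
```

Emit:
arm_command(
  series=[-0.72,0,0,0,0,-0.72,0,0,0,0,-0.72,0,0,0,0,-0.73,0,0,0,0,-0.73,0,0,0,0],
)

```text
time: 17.38
position: [0.5743, -0.0657, 0.1593]
tcp_rot: [0.674, 0.739, 0.0, 0.001]
contact_force: [0.3, 0.3, 0.4]
gripper_width: 0.998
grasp_force: 0.0
```

Emit:
arm_command(
  series=[-0.73,0,0,0,0,0,0,0,0,0,0,0,0,0,0],
)

```text
time: 17.63
position: [0.5775, -0.1024, 0.1589]
tcp_rot: [0.675, 0.738, 0.0, 0.0]
contact_force: [0.3, -0.5, 0.1]
gripper_width: 1.002
grasp_force: 0.0
```

```bash
python3 - <<'E'
from h import *
by(st()[0]);go(576,-100.4,57,5.25);see("wrist","w8")
E
```

```text
t 17.63 pos [ 577.5 -102.4  158.9] yaw_y 5.07 F [ 0.3 -0.5  0.1] w 1.002 g 0.0
bx 1.4 by -174.1
t 17.63 pos [ 577.5 -102.4  158.9] yaw_y 5.07 F [ 0.3 -0.5  0.1] w 1.002 g 0.0
shift units [ 0.043 -0.028  2.037]
turn share -0.001
wrist t 17.68 black z -0.0003
z90 px [314. 154.] 11269 ctr [571.4 -58.6] size [158.1  40. ] ang 1.1 z 89.6
z90 px [573. 251.] 788 ctr [ 791.2 -122.8] size [95.2  7.8] ang 77.69 z 83.0
deck px [319.  62.] 29808 ctr [567.4  -3.7] size [193.4 119.1] ang 5.07 z 49.7
deck px [574.  65.] 4490 ctr [792.3  32.9] size [108.4  85.4] ang 2.84 z 49.4
deck px [309. 192.] 4960 ctr [576.1 -91.9] size [192.6  36.7] ang 6.17 z 49.7
```

Emit:
arm_command(
  series=[0,0,0.7,0,0,0,0,0.7,0,0,0,0,0.4,0,0,0,0,0.2,0,0,0,0,0.02,0,0],
)

```text
time: 18.1
position: [0.5761, -0.0987, 0.0553]
tcp_rot: [0.673, 0.739, -0.0, -0.002]
contact_force: [1.2, -0.3, 0.6]
gripper_width: 0.999
grasp_force: 0.0
```

Emit:
arm_command(
  series=[0,0,0,0,0,0.16,0,0,0,0,0.16,0,0,0,0,0.16,0,0,0,0,0.16,0,0,0,0],
)

```text
time: 18.52
position: [0.576, -0.0689, 0.0596]
tcp_rot: [0.674, 0.739, 0.0, 0.002]
contact_force: [-0.2, -6.2, 3.1]
gripper_width: 0.999
grasp_force: 3.2
```

Emit:
arm_command(
  series=[0.16,0,0,0,0,0.16,0,0,0,0,0.16,0,0,0,0,0.16,0,0,0,0,0.16,0,0,0,0],
)

```text
time: 18.93
position: [0.5722, -0.029, 0.0596]
tcp_rot: [0.674, 0.739, 0.0, 0.002]
contact_force: [1.0, -6.3, 3.6]
gripper_width: 1.001
grasp_force: 3.3
```

Emit:
arm_command(
  series=[0.16,0,0,0,0,0.16,0,0,0,0,0.16,0,0,0,0,0.16,0,0,0,0,0.16,0,0,0,0],
)

```text
time: 19.35
position: [0.5685, 0.0109, 0.0596]
tcp_rot: [0.674, 0.739, 0.0, 0.002]
contact_force: [0.9, -6.3, 4.2]
gripper_width: 1.0
grasp_force: 3.4
```

Emit:
arm_command(
  series=[0.08,0,0,0,0,0.06,0,0,0,0,0.06,0,0,0,0,0,0,0,0,0],
)

```text
time: 19.68
position: [0.5676, 0.0212, 0.0595]
tcp_rot: [0.674, 0.739, 0.0, 0.002]
contact_force: [0.9, -4.3, 3.4]
gripper_width: 0.995
grasp_force: 2.1
```

```bash
python3 - <<'E'
from h import *
by(st()[0]);see("wrist","w9")
E
```

```text
t 19.68 pos [567.6  21.2  59.5] yaw_y 5.27 F [ 0.9 -4.3  3.4] w 0.995 g 2.1
bx 3.0 by -50.1
wrist t 19.73 black z -0.0003
yel px [317.  52.] 17555 ctr [557.6 111.9] size [58.8 34.6] ang 5.32 z 93.6
z90 px [307. 210.] 34728 ctr [560.   51.3] size [158.4  44.8] ang 5.24 z 89.6
deck px [312.  88.] 37731 ctr [557.4 106.2] size [193.   77.1] ang 5.32 z 49.7
deck px [616. 262.] 2984 ctr [743.1  28.5] size [36.8 78.1] ang 23.46 z 49.2
deck px [173. 269.] 899 ctr [484.2  -6.6] size [25.9 21.4] ang 5.3 z 49.7
deck px [318. 296.] 13318 ctr [571.2 -19.5] size [124.3  63.4] ang 4.93 z 49.8
deck px [460. 268.] 684 ctr [652.3   9.7] size [21.9 19.3] ang 5.06 z 49.7
```

View pics/w9.png

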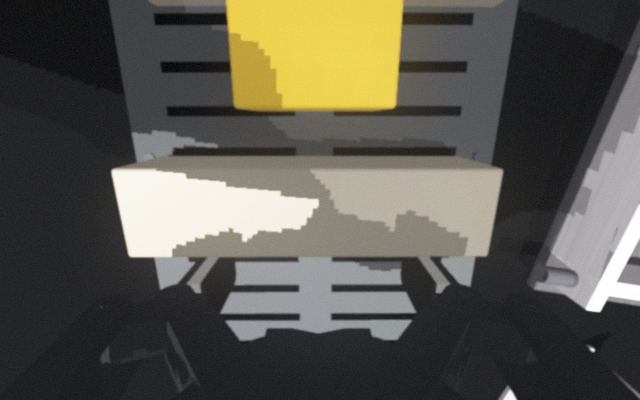

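The view shows bar2 square at (307,210) and the block ahead at (317,52). About 26 mm to go, with the target 84 mm short of the first pushing end point.

Emit:
arm_command(
  series=[0.08,0,0,0,0,0.08,0,0,0,0,0.08,0,0,0,0,0.06,0,0,0,0,0.06,0,0,0,0],
)

```text
time: 20.15
position: [0.566, 0.0382, 0.0593]
tcp_rot: [0.674, 0.739, 0.0, 0.002]
contact_force: [1.6, -9.5, 6.4]
gripper_width: 1.003
grasp_force: 4.4
```

Emit:
arm_command(
  series=[0.06,0,0,0,0,0.04,0,0,0,0,0,0,0,0,0,0,0,0,0,0],
)

```text
time: 20.48
position: [0.5655, 0.0436, 0.0592]
tcp_rot: [0.674, 0.739, 0.0, 0.002]
contact_force: [1.0, -5.6, 4.9]
gripper_width: 0.996
grasp_force: 3.0
```

```bash
python3 - <<'E'
from h import *
by(st()[0]);
E
```

```text
t 20.48 pos [565.5  43.6  59.2] yaw_y 5.23 F [ 1.  -5.6  4.9] w 0.996 g 3.0
bx 3.0 by -27.6
```

Emit:
arm_command(
  series=[0.02,0,0,0,0,0,0,0,0,0],
)

```text
time: 20.65
position: [0.5654, 0.0443, 0.0592]
tcp_rot: [0.674, 0.739, 0.0, 0.002]
contact_force: [0.6, -7.2, 6.0]
gripper_width: 0.997
grasp_force: 3.8
```

Emit:
arm_command(
  series=[0.02,0,0,0,0,0,0,0,0,0],
)

```text
time: 20.82
position: [0.5653, 0.0451, 0.0592]
tcp_rot: [0.674, 0.739, 0.0, 0.002]
contact_force: [0.9, -8.9, 5.2]
gripper_width: 0.999
grasp_force: 4.2
```

```bash
python3 - <<'E'
from h import *
by(st()[0]);
E
```

```text
t 20.82 pos [565.3  45.1  59.2] yaw_y 5.21 F [ 0.9 -8.9  5.2] w 0.999 g 4.2
bx 3.0 by -26.1
```

Emit:
arm_command(
  series=[0.015,0,0,0,0,0,0,0,0,0],
)

```text
time: 20.98
position: [0.5652, 0.0458, 0.0591]
tcp_rot: [0.674, 0.739, 0.0, 0.002]
contact_force: [1.1, -8.8, 5.5]
gripper_width: 0.998
grasp_force: 4.3
```

Emit:
arm_command(
  series=[0.015,0,0,0,0,0,0,0,0,0],
)

```text
time: 21.15
position: [0.5652, 0.0466, 0.0591]
tcp_rot: [0.674, 0.739, 0.0, 0.002]
contact_force: [0.4, -7.7, 5.0]
gripper_width: 0.999
grasp_force: 4.3
```

```bash
python3 - <<'E'
from h import *
by(st()[0]);
E
```

```text
t 21.15 pos [565.2  46.6  59.1] yaw_y 5.21 F [ 0.4 -7.7  5. ] w 0.999 g 4.3
bx 3.0 by -24.6
```

Emit:
arm_command(
  series=[0.008,0,0,0,0,0,0,0,0,0],
)

```text
time: 21.32
position: [0.5651, 0.0469, 0.0591]
tcp_rot: [0.674, 0.738, 0.0, 0.002]
contact_force: [0.4, -9.3, 5.0]
gripper_width: 0.996
grasp_force: 4.5
```

```bash
python3 - <<'E'
from h import *
by(st()[0]);see("wrist","w10")
im=cv2.imread("pics/w10.png");cv2.imwrite("pics/w10c.png",cv2.resize(im[0:200,80:560],None,fx=1.6,fy=1.6))
E
```

```text
t 21.32 pos [565.1  46.9  59.1] yaw_y 5.21 F [ 0.4 -9.3  5. ] w 0.996 g 4.5
bx 3.0 by -24.3
wrist t 21.37 black z -0.0003
yel px [315. 106.] 19801 ctr [556.8 119.7] size [58.9 42.8] ang 5.23 z 93.6
z90 px [328.  24.] 22249 ctr [558.9 148.5] size [158.4  16.9] ang 5.29 z 89.6
z90 px [307. 211.] 34068 ctr [557.7  77. ] size [158.4  45.1] ang 5.2 z 89.6
deck px [176. 109.] 9696 ctr [487.  115.3] size [54.6 53.9] ang 5.03 z 49.7
deck px [452. 111.] 8824 ctr [625.6 125. ] size [53.6 51.7] ang 5.62 z 49.7
deck px [612. 288.] 3446 ctr [745.8  34.9] size [41.8 95.4] ang 23.55 z 49.2
deck px [172. 269.] 905 ctr [481.8  19.4] size [26.  21.3] ang 5.26 z 49.7
deck px [318. 296.] 13312 ctr [568.7   6.4] size [124.1  63.3] ang 4.89 z 49.8
deck px [460. 268.] 699 ctr [649.7  35.5] size [22.  19.3] ang 5.01 z 49.7
```

View pics/w10c.png

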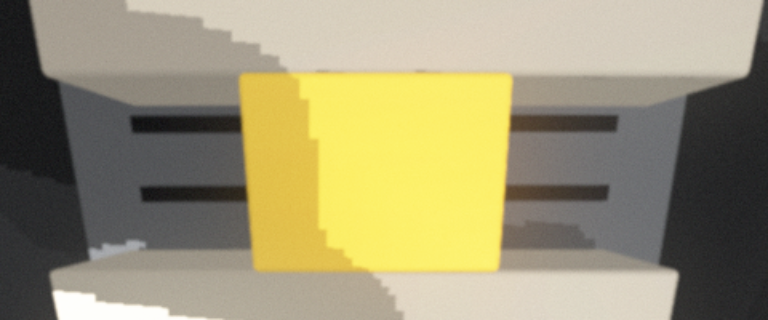

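The crop shows the block flush between both bars, and it measures exactly 84 mm from its first place. Backing off and gripping its ends.

Emit:
arm_command(
  series=[-0.08,0,0,0,0,-0.22,0,0,0,0,0,0,-0.5,0,0,0,0,-0.8,0,0,0,0,-0.7,0,0],
)

```text
time: 21.78
position: [0.5641, 0.0329, 0.158]
tcp_rot: [0.674, 0.739, -0.0, -0.001]
contact_force: [0.8, -0.5, 0.5]
gripper_width: 0.998
grasp_force: 0.0
```

Emit:
arm_command(
  series=[0.6,0,0,0,0,0.7,-0.03,0,0,0,0.4,0,0,0,0,0,0,0,0,0,0,0,0,0,0],
)

```text
time: 22.2
position: [0.5555, 0.1182, 0.1572]
tcp_rot: [0.673, 0.739, -0.0, -0.0]
contact_force: [0.6, -0.2, -0.0]
gripper_width: 1.004
grasp_force: 0.0
```

Emit:
arm_command(
  series=[0,0,0,0,0,0,0,0,0,0,0,0,0,0,0],
)

```text
time: 22.45
position: [0.556, 0.1165, 0.1572]
tcp_rot: [0.674, 0.738, -0.0, -0.0]
contact_force: [-0.2, -0.3, -0.0]
gripper_width: 1.005
grasp_force: 0.0
```

```bash
python3 - <<'E'
from h import *
by(st()[0]);go(557,119.6,66,5.25);see("wrist","w11")
E
```

```text
t 22.45 pos [556.  116.5 157.2] yaw_y 5.18 F [-0.2 -0.3 -0. ] w 1.005 g 0.0
bx 0.4 by 45.9
t 22.45 pos [556.  116.5 157.2] yaw_y 5.18 F [-0.2 -0.3 -0. ] w 1.005 g 0.0
shift units [0.059 0.026 1.824]
turn share -0.0004
wrist t 22.5 black z -0.0003
yel px [333. 216.] 1440 ctr [564.6 117.7] size [44.6 34.2] ang 5.19 z 93.7
yel px [292. 212.] 90 ctr [536.  115.6] size [16.2  5.5] ang 2.03 z 93.9
z90 px [319.  56.] 2992 ctr [546.1 227.1] size [168.9   7.5] ang 5.28 z 89.4
z90 px [327. 152.] 11426 ctr [557.7 162.7] size [158.2  39.8] ang 5.22 z 89.6
z90 px [317. 253.] 7905 ctr [557.4  80.2] size [158.   42.7] ang 5.2 z 89.6
deck px [317.  41.] 4046 ctr [544.2 247. ] size [193.   15.7] ang 5.67 z 53.5
deck px [304. 114.] 16056 ctr [552.6 157.5] size [192.8 144.3] ang 5.4 z 49.7
deck px [554. 229.] 4822 ctr [800.   93.6] size [152.4 105.2] ang 85.73 z 49.4
deck px [395. 201.] 2397 ctr [624.7 107.9] size [57.9 62.4] ang 5.21 z 49.6
deck px [319. 306.] 9701 ctr [568.1  -6.8] size [192.5  81.5] ang 5.11 z 49.8
```

Emit:
arm_command(
  series=[0.05,0.03,0.6,0,0,0,0,0.6,0,0,0,0,0.4,0,0,0,0,0.2,0,0,0,0,0.02,0,0],
)

```text
time: 22.92
position: [0.5556, 0.1197, 0.0639]
tcp_rot: [0.674, 0.739, -0.001, -0.001]
contact_force: [-0.2, 0.8, -0.7]
gripper_width: 1.0
grasp_force: 0.0
```

Emit:
arm_command(
  series=[0,0,0,0,0,0,0,0,0,0.15,0,0,0,0,0.3,0,0,0,0,0.45,0,0,0,0,1],
)

```text
time: 23.33
position: [0.5585, 0.12, 0.0684]
tcp_rot: [0.674, 0.739, 0.001, 0.001]
contact_force: [-0.5, 0.1, 6.2]
gripper_width: 0.695
grasp_force: 65.7
```

Emit:
arm_command(
  series=[0,0,0,0,1,0,0,0,0,1,0,0,0,0,1],
)

```text
time: 23.58
position: [0.5585, 0.12, 0.0684]
tcp_rot: [0.674, 0.739, 0.001, 0.001]
contact_force: [-0.0, -0.4, 6.7]
gripper_width: 0.693
grasp_force: 65.7
```

Emit:
arm_command(
  series=[0,0,-0.1,0,1,0,0,-0.2,0,1,0,0,-0.4,0,1,0,0,-0.5,0,1,0,0,-0.5,0,1],
)

```text
time: 24.0
position: [0.5567, 0.1202, 0.1528]
tcp_rot: [0.674, 0.739, -0.0, -0.0]
contact_force: [1.1, -1.3, -1.7]
gripper_width: 0.688
grasp_force: 65.1
```

```bash
python3 - <<'E'
from h import *
by(st()[0]);see("wrist","w12")
E
```

```text
t 24.0 pos [556.7 120.2 152.8] yaw_y 5.25 F [ 1.1 -1.3 -1.7] w 0.688 g 65.1
bx 1.4 by 49.4
wrist t 24.05 black z -0.0003
yel px [323. 267.] 7757 ctr [561.2  74.8] size [101.3  81.2] ang 3.85 z 178.0
z90 px [317.  60.] 2999 ctr [546.1 227.1] size [168.8   6.9] ang 5.25 z 89.4
z90 px [325. 158.] 11760 ctr [557.7 162.4] size [158.1  39.4] ang 5.26 z 89.6
z90 px [228. 246.] 584 ctr [486.7  87.3] size [39.2 18.4] ang 49.26 z 89.4
z90 px [403. 244.] 367 ctr [627.1 101.4] size [14.8 29.5] ang 57.04 z 89.4
deck px [318.  45.] 4388 ctr [544.2 246.9] size [193.   16.3] ang 5.24 z 53.4
deck px [316. 133.] 19752 ctr [553.2 149.9] size [192.8 160.1] ang 5.24 z 49.7
deck px [557. 233.] 4866 ctr [799.4 100.2] size [141.6 105. ] ang 87.19 z 49.4
deck px [319. 321.] 1990 ctr [568.7 -12.7] size [136.1  37.3] ang 5.82 z 49.8
deck px [558. 327.] 523 ctr [819.4   2.8] size [13.3 63.5] ang 84.48 z 49.4
```

Bar1 is unmoved. Carrying the block over the free bench between bed and rack.

Emit:
arm_command(
  series=[-0.4,0,0,0,1,-0.74,0,0,0,1,-0.74,0,0,0,1,-0.74,0,0,0,1,-0.74,0,0,0,1],
)

```text
time: 24.47
position: [0.5727, -0.0487, 0.1524]
tcp_rot: [0.674, 0.739, 0.0, 0.0]
contact_force: [1.2, -0.2, -1.5]
gripper_width: 0.689
grasp_force: 65.3
```

Emit:
arm_command(
  series=[-0.74,0,0,0,1,-0.74,0,0,0,1,-0.74,0,0,0,1,-0.74,0,0,0,1,-0.34,0,0,0,1],
)

```text
time: 24.88
position: [0.5876, -0.2158, 0.1519]
tcp_rot: [0.675, 0.738, -0.0, 0.001]
contact_force: [0.7, 0.6, -2.6]
gripper_width: 0.689
grasp_force: 65.2
```

Emit:
arm_command(
  series=[0,0,0,0,1,0,0,0,0,1,0,0,0,0,1],
)

```text
time: 25.13
position: [0.5877, -0.2107, 0.1516]
tcp_rot: [0.674, 0.739, 0.0, -0.0]
contact_force: [-0.5, -0.1, -0.6]
gripper_width: 0.69
grasp_force: 65.2
```

```bash
python3 - <<'E'
from h import *
by(st()[0]);im,d,p,P=see("wrist","w13")
# anything standing within 75 mm of the set-down spot (besides held block/gripper)?
s=sensors.get_state()["position"];q=np.hypot(P[...,0]-s[0],P[...,1]-s[1])<.075
print("occupied px",(q&(P[...,2]>.006)&(P[...,2]<.09)).sum(),"bare",(q&(P[...,2]<.006)).sum())
E
```

```text
t 25.13 pos [ 587.7 -210.7  151.6] yaw_y 5.27 F [-0.5 -0.1 -0.6] w 0.69 g 65.2
bx 1.4 by -282.8
wrist t 25.18 black z -0.0004
yel px [321. 252.] 11427 ctr [ 590.9 -248.6] size [100.3  95.7] ang 5.28 z 176.5
z90 px [606. 143.] 994 ctr [ 788.5 -140.1] size [89.7  7.1] ang 77.12 z 83.0
deck px [317.  39.] 19681 ctr [575.2 -83. ] size [193.3  56.3] ang 5.27 z 49.7
occupied px 0 bare 10670
```

Emit:
arm_command(
  series=[0,0,0.7,0,1,0,0,0.7,0,1,0,0,0.6,0,1,0,0,0.4,0,1,0,0,0.16,0,1],
)

```text
time: 25.6
position: [0.5857, -0.2087, 0.0196]
tcp_rot: [0.673, 0.739, -0.0, -0.003]
contact_force: [-0.3, 0.3, -2.2]
gripper_width: 0.687
grasp_force: 65.1
```

Emit:
arm_command(
  series=[0,0,0,0,1,0,0,0,0,1,0,0,0,0,1],
)

```text
time: 25.85
position: [0.589, -0.2118, 0.0256]
tcp_rot: [0.674, 0.739, 0.0, 0.002]
contact_force: [0.9, -0.1, -1.4]
gripper_width: 0.689
grasp_force: 65.1
```

Emit:
arm_command(
  series=[0,0,0.05,0,1,0,0,0.05,0,1,0,0,0.03,0,1,0,0,0,0,1,0,0,0,0,1],
)

```text
time: 26.27
position: [0.5884, -0.212, 0.0185]
tcp_rot: [0.674, 0.739, 0.0, 0.001]
contact_force: [-2.8, 1.7, 7.4]
gripper_width: 0.686
grasp_force: 66.2
```

Emit:
arm_command(
  series=[0,0,0,0,0.5,0,0,0,0,0.1,0,0,0,0,0,0,0,0,0,0,0,0,0,0,0],
)

```text
time: 26.68
position: [0.5877, -0.2115, 0.0167]
tcp_rot: [0.674, 0.739, 0.0, 0.0]
contact_force: [-0.3, -0.4, 0.1]
gripper_width: 1.003
grasp_force: 0.0
```

Emit:
arm_command(
  series=[0,0,-0.2,0,0,0,0,-0.8,0,0,0,0,-0.8,0,0,0,0,-0.8,0,0,0,0,-0.8,0,0],
)

```text
time: 27.1
position: [0.5873, -0.2113, 0.1895]
tcp_rot: [0.674, 0.739, 0.0, 0.0]
contact_force: [1.6, -0.5, 0.4]
gripper_width: 0.999
grasp_force: 0.0
```

```bash
python3 - <<'E'
from h import *
st();im,d,p,P=see("side","s2",(.3,.8),(-.4,.3))
im,d,p,P=see("scene","s3",(.3,.8),(-.4,.3))
E
```

```text
t 27.1 pos [ 587.3 -211.3  189.5] yaw_y 5.25 F [ 1.6 -0.5  0.4] w 0.999 g 0.0
side t 27.15 black z -0.0005
yel px [402. 259.] 744 ctr [ 537.1 -236.2] size [82.5 50.8] ang 5.63 z 42.3
z90 px [261. 162.] 225 ctr [542.5 220.9] size [173.2  16. ] ang 5.25 z 87.3
z90 px [281. 171.] 746 ctr [554.5 155.6] size [166.3  49. ] ang 5.14 z 89.7
z90 px [302. 186.] 825 ctr [554.7  71.9] size [165.7  48.2] ang 4.72 z 89.6
deck px [323. 211.] 5065 ctr [559.6  69.5] size [196. 366.] ang 5.51 z 50.0
deck px [426. 339.] 620 ctr [ 453.5 -360.6] size [78.7 62.8] ang 4.01 z 50.1
scene t 27.2 black z 0.0006
yel px [251. 148.] 561 ctr [ 615.  -159.4] size [78.4 73.6] ang 6.1 z 40.1
z90 px [322. 200.] 987 ctr [560.1  80.2] size [162.9  44.7] ang 5.26 z 90.5
z90 px [344. 224.] 1064 ctr [560.6 164.2] size [163.5  43.8] ang 5.26 z 90.5
z90 px [366. 240.] 236 ctr [549.1 229.8] size [169.8   9.2] ang 5.14 z 89.7
deck px [310. 202.] 5691 ctr [562.1  71.1] size [194.8 364.5] ang 5.38 z 50.7
deck px [254. 254.] 614 ctr [778.3  81.4] size [186.3  52.9] ang 86.45 z 50.1
```

The bars measure 84 mm apart and parallel in both views, and the block stands upright on the bench (top at about 43 mm). Next is the cock, with the fingers shut.

Emit:
arm_command(
  series=[0.76,-0.07,0,0,1,0.76,-0.07,0,0,1,0.76,-0.07,0,0,1,0.76,-0.07,0,0,1,0.76,-0.07,0,0,1],
)

```text
time: 27.62
position: [0.5523, -0.0224, 0.1873]
tcp_rot: [0.674, 0.739, 0.0, 0.0]
contact_force: [0.7, 0.1, -0.4]
gripper_width: 0.3
grasp_force: 0.0
```

Emit:
arm_command(
  series=[0.76,-0.07,0,0,1,0.76,-0.07,0,0,1,0.76,-0.07,0,0,1,0.76,-0.07,0,0,1,0.76,-0.07,0,0,1],
)

```text
time: 28.03
position: [0.5174, 0.1655, 0.1875]
tcp_rot: [0.674, 0.739, 0.0, 0.0]
contact_force: [0.7, 0.4, -0.3]
gripper_width: -0.0
grasp_force: 0.0
```

Emit:
arm_command(
  series=[0.76,-0.07,0,0,1,0.76,-0.07,0,0,1,0.7,-0.07,0,0,1,0,0,0,0,1,0,0,0,0,1],
)

```text
time: 28.45
position: [0.4967, 0.2749, 0.1872]
tcp_rot: [0.673, 0.74, 0.0, 0.0]
contact_force: [0.1, -0.4, 0.5]
gripper_width: 0.0
grasp_force: 0.0
```

```bash
python3 - <<'E'
from h import *
go(495.5,279.8,48,5.25)
im,d,p,P=see("wrist","w14");X,Y,Z=P[...,0],P[...,1],P[...,2]
a=np.radians(5.25)
m=(Z>.06)&(Z<.175)&(X>.3)&(X<.47)&(Y>.3)&(Y<.45)&(cv2.cvtColor(im,cv2.COLOR_RGB2HSV)[...,1]<100)
if m.any():
    q=P[m][:,:2]*1e3-[536.8,321.7];b=np.c_[np.cos(a)*q[:,0]+np.sin(a)*q[:,1],-np.sin(a)*q[:,0]+np.cos(a)*q[:,1]]
    print(m.sum(),"bottle bed-rel-axis pct",np.percentile(b,[1,50,99],axis=0).round())
E
```

```text
t 28.45 pos [496.7 274.9 187.2] yaw_y 5.44 F [ 0.1 -0.4  0.5] w 0.0 g 0.0
shift units [ 0.1   -0.016  2.784]
turn share 0.0011
wrist t 28.5 black z -0.0003
z90 px [223.  86.] 690 ctr [408.9 362.5] size [59.5 26.1] ang 79.63 z 91.2
z90 px [283. 250.] 147 ctr [468. 224.] size [14.3  9.3] ang 5.47 z 89.2
z90 px [399. 250.] 1042 ctr [577.8 234.4] size [103.8   9.3] ang 5.37 z 89.0
z90 px [441. 294.] 103 ctr [626.6 191.3] size [ 8.  19.3] ang 66.95 z 87.0
z90 px [318. 320.] 170 ctr [508.  149.3] size [ 9.2 20.6] ang 5.44 z 89.7
z90 px [408. 322.] 160 ctr [601.  153.9] size [ 9.4 25.4] ang 58.9 z 89.8
deck px [350. 227.] 4268 ctr [546.  219.3] size [196.5  78.8] ang 8.46 z 53.1
deck px [398. 265.] 2046 ctr [591.2 192.1] size [109.   33.9] ang 5.34 z 49.7
deck px [552. 323.] 1671 ctr [800.4 131.7] size [ 68.4 110.8] ang 77.42 z 49.4
red px [293. 141.] 1524 ctr [468.8 322.2] size [72.9 17.9] ang 0.27 z 63.2
4858 bottle bed-rel-axis pct [[-163.   28.]
 [-129.   53.]
 [-113.   86.]]
```

View pics/w14.png

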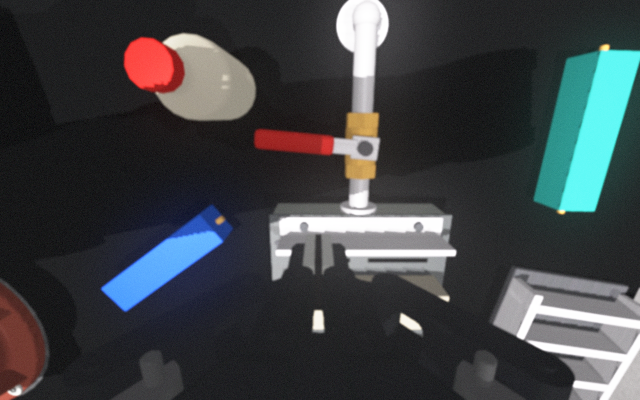

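The view shows the handle at (295,141), the cock axis at (365,148) and the bottle at (200,75), which is clear by about 18 mm. Descending on the handle's -y side, then sweeping it round.

Emit:
arm_command(
  series=[0.1,0,0.7,0,1,0,0,0.8,0,1,0,0,0.7,0,1,0,0,0.3,0,1,0,0,0.1,0,1],
)

```text
time: 28.92
position: [0.4951, 0.2761, 0.0532]
tcp_rot: [0.675, 0.738, -0.002, -0.001]
contact_force: [-0.2, 0.4, 0.3]
gripper_width: 0.004
grasp_force: 0.0
```

Emit:
arm_command(
  series=[0,0,0,0,1,0,0,0,0,1,0,0,0,0,1],
)

```text
time: 29.17
position: [0.4986, 0.2782, 0.0591]
tcp_rot: [0.674, 0.739, 0.001, 0.001]
contact_force: [0.6, 0.3, 0.7]
gripper_width: 0.001
grasp_force: 0.0
```

```bash
cat >> h.py <<'E'
def ck():
    s,M=st();q=s["position"][:2]*1e3-[536.8,321.7];a=np.radians(5.25);print("cock-rel x",round(np.cos(a)*q[0]+np.sin(a)*q[1],1),"y",round(-np.sin(a)*q[0]+np.cos(a)*q[1],1))
E
python3 -c "
from h import *
ck()"
```

```text
t 29.17 pos [498.6 278.2  59.1] yaw_y 5.21 F [0.6 0.3 0.7] w 0.001 g 0.0
cock-rel x -42.1 y -39.8
```

Emit:
arm_command(
  series=[0,0,0.12,0,1,0,0,0.1,0,1,0.2,-0.05,0,0,1,0.2,-0.07,0,0,1,0,0,0,0,1],
)

```text
time: 29.58
position: [0.4881, 0.2995, 0.0458]
tcp_rot: [0.673, 0.739, 0.0, -0.0]
contact_force: [-0.6, 0.5, 0.0]
gripper_width: 0.001
grasp_force: 0.0
```

Emit:
arm_command(
  series=[0.14,-0.04,0,0,1,0.14,-0.04,0,0,1,0.14,0,0,0,1,0.14,0.02,0,0,1,0.14,0.04,0,0,1],
)

```text
time: 30.0
position: [0.4851, 0.3319, 0.0461]
tcp_rot: [0.674, 0.739, -0.001, 0.001]
contact_force: [-0.2, -7.4, 2.3]
gripper_width: 0.001
grasp_force: 3.0
```

```bash
python3 -c "
from h import *
ck()"
```

```text
t 30.0 pos [485.1 331.9  46.1] yaw_y 5.22 F [-0.2 -7.4  2.3] w 0.001 g 3.0
cock-rel x -50.6 y 14.8
```

Emit:
arm_command(
  series=[0.11,0.05,0,0,1,0.11,0.05,0,0,1,0.1,0.1,0,0,1,0.1,0.1,0,0,1,0.08,0.12,0,0,1],
)

```text
time: 30.42
position: [0.5026, 0.3589, 0.0455]
tcp_rot: [0.674, 0.739, -0.002, 0.0]
contact_force: [-4.4, -6.2, 1.4]
gripper_width: -0.003
grasp_force: 2.7
```

Emit:
arm_command(
  series=[0.06,0.08,0,0,1,0.03,0.04,0,0,1,0,0,0,0,1],
)

```text
time: 30.67
position: [0.5085, 0.3643, 0.0454]
tcp_rot: [0.674, 0.739, -0.001, -0.0]
contact_force: [-1.9, -1.7, 0.4]
gripper_width: 0.0
grasp_force: 1.2
```

```bash
python3 -c "
from h import *
ck()"
```

```text
t 30.67 pos [508.5 364.3  45.4] yaw_y 5.27 F [-1.9 -1.7  0.4] w 0.0 g 1.2
cock-rel x -24.3 y 45.0
```

Emit:
arm_command(
  series=[0,0.06,0,0,1,0,0.04,0,0,1,0,0,0,0,1],
)

```text
time: 30.92
position: [0.511, 0.3649, 0.0452]
tcp_rot: [0.673, 0.739, -0.002, -0.002]
contact_force: [-14.0, -2.4, 6.5]
gripper_width: -0.003
grasp_force: 7.2
```

Emit:
arm_command(
  series=[0,0.04,0,0,1,0,0,0,0,1],
)

```text
time: 31.08
position: [0.5112, 0.365, 0.0452]
tcp_rot: [0.673, 0.739, -0.003, -0.003]
contact_force: [-24.1, -3.7, 11.0]
gripper_width: -0.001
grasp_force: 11.7
```

```bash
python3 - <<'E'
from h import *
ck()
E
```

```text
t 31.08 pos [511.2 365.   45.2] yaw_y 5.36 F [-24.1  -3.7  11. ] w -0.001 g 11.7
cock-rel x -21.5 y 45.4
```

It's at the hard stop (24 N with no further motion). Backing off, rising and checking.

Emit:
arm_command(
  series=[0,-0.14,0,0,1,0,-0.14,0,0,1,0,0,0,0,1,0,0,-0.6,0,1,0,0,-0.8,0,1],
)

```text
time: 31.5
position: [0.4999, 0.3626, 0.1129]
tcp_rot: [0.674, 0.739, -0.003, -0.001]
contact_force: [0.9, -0.1, 0.1]
gripper_width: -0.002
grasp_force: 0.0
```

Emit:
arm_command(
  series=[-0.5,0,-0.8,0,1,-0.7,0,-0.4,0,1,-0.7,0,0,0,1,-0.3,0,0,0,1,0,0,0,0,1],
)

```text
time: 31.92
position: [0.5133, 0.2543, 0.1722]
tcp_rot: [0.675, 0.738, 0.001, 0.001]
contact_force: [-0.2, -0.2, -0.7]
gripper_width: 0.003
grasp_force: 0.0
```

```bash
python3 - <<'E'
from h import *
st();see("wrist","w15");see("scene","s4")
im=cv2.imread("pics/s4.png");cv2.imwrite("pics/s4c.png",cv2.resize(im[80:340,180:500],None,fx=2.3,fy=2.3))
E
```

```text
t 31.92 pos [513.3 254.3 172.2] yaw_y 5.07 F [-0.2 -0.2 -0.7] w 0.003 g 0.0
wrist t 31.97 black z -0.0003
z90 px [191.  56.] 1094 ctr [406.5 360.7] size [62.  31.4] ang 75.02 z 90.7
z90 px [356. 234.] 1785 ctr [545.1 230.8] size [168.6   9.6] ang 5.34 z 88.9
z90 px [430. 285.] 377 ctr [621.1 189.3] size [15.2 37.1] ang 66.53 z 89.0
z90 px [318. 316.] 90 ctr [522.5 145.4] size [ 8.6 10.1] ang 4.96 z 89.7
deck px [346. 208.] 4528 ctr [544.2 238.8] size [194.3  39. ] ang 7.62 z 53.3
deck px [272. 255.] 1190 ctr [479.4 178.1] size [52.6 46.6] ang 5.04 z 49.7
deck px [392. 252.] 2508 ctr [589.1 192.5] size [113.4  37. ] ang 4.94 z 49.8
deck px [553. 317.] 2058 ctr [801.4 134.8] size [ 73.7 103.6] ang 84.75 z 49.4
red px [354.  42.] 1788 ctr [530.9 384. ] size [17.  61.5] ang 5.14 z 63.4
scene t 32.02 black z 0.0006
yel px [251. 148.] 558 ctr [ 614.8 -159.4] size [78.4 73.6] ang 6.17 z 39.3
z90 px [322. 200.] 991 ctr [560.1  80.4] size [162.9  45.1] ang 5.26 z 90.4
z90 px [344. 223.] 1077 ctr [560.7 164. ] size [163.5  43.4] ang 5.22 z 90.5
z90 px [363. 243.] 215 ctr [558.6 230.8] size [150.8   9.1] ang 5.39 z 89.5
z90 px [453. 254.] 80 ctr [416.7 377.4] size [17.  43.6] ang 23.06 z 89.5
deck px [309. 201.] 5598 ctr [562.2  70.6] size [194.8 363.6] ang 5.38 z 50.7
deck px [245. 259.] 1029 ctr [802.8  79.4] size [185.5 102.2] ang 86.45 z 50.1
red px [418. 293.] 236 ctr [534.7 390.5] size [17.4 70.8] ang 4.79 z 63.9
```

View pics/s4c.png

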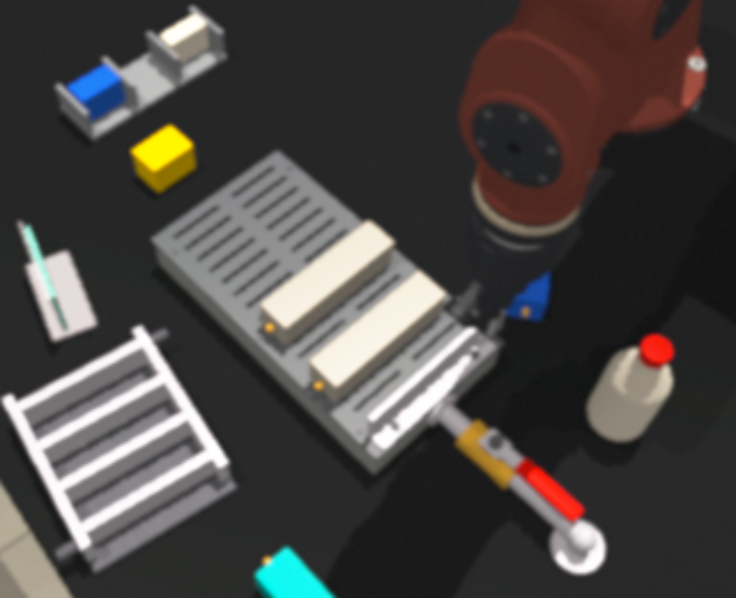

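The crop shows both bars parallel and evenly spaced, the block on the bench at (163,158), the handle in line with the pipe at (550,490), and everything else untouched.

```bash
python3 -c "
from h import *
print(job.finish_job())"
```

```text
the job is handed in; nothing more can be done
None
```

The job is handed in at about 32 s: both bars are square with one block width before each, the yellow block is on the bench, and the air cock is open at its stop; no verdict was returned.

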